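Hang the watch radio on the balanced boom arm

TASK

Take the handheld radio that has a round stud on its back out of its charger, holding it by its body and not by its antenna, and hang it by the stud in the slotted dock of the spring-balanced boom arm. Keep hold of it while the arm sinks under its weight and let go only once the arm carries the whole radio and has settled, so that the arm neither drops nor springs up when you let go. Leave the radio hanging upright at rest with its stud at the foot of the slot, and do not disturb the other radio, the mug, the mouse or the spare battery.

Things in the scene. Friction and masses are not known exactly. Their poses are not given: they have to be found in the camera images.
- radio: The radio to be hung: black handheld two-way radio, body 34 deep (x) x 56 wide (y) x 120 tall (z) mm, 0.25 to 0.45 kg. Origin: centre of its underside; z up, front (display, keys) faces its own -x, back (stud) faces +x. It starts upright with its lower 32 mm in the charger's pocket (2 mm play all round), underside 8 mm above the desk. Volume knob on top, 13 mm tall, at y = -14 mm
- radio_sides (a point): Point inside the radio's body midway between its two plain, parallel side faces (56 mm apart along y), 98 mm above the underside, 22 mm below the top: the place to grip it by its sides. The antenna bars a gripper pointing straight down; lean the tool 27 to 45 degrees, gripper's body over the radio's front (-x), fingers pointing down and towards its back. Axes as radio
- antenna: The radio's antenna, rigidly part of it; same origin and axes as radio. It stands straight up from the radio's top at x = +6, y = +15 mm, 110 mm tall, 15 mm thick at the foot and 9 mm at the tip. Not a handle
- stud (a point): Centre of the neck of the steel stud on the radio's back: 88 mm above the underside, on the mid line, 21.5 mm behind the body's centre (+x). The neck is a pin 9 mm in diameter and 9 mm long along the radio's x; it ends in a round flange 20 mm in diameter, 3 mm thick. Axes as radio
- seat (a point): Where the centre of the stud's neck lies when hung: foot of the slot, mid thickness of the dock, an upright steel plate 44 mm wide (y), 5 mm thick (x), reaching 60 mm below this point, at the end of the boom arm. Slot 13 mm wide, open upwards. z up; the front faces -x: the radio's back goes there, the stud's flange behind the plate (+x, 25 mm free depth), 2 mm play each way
- mouth (a point): Top of the dock's slot, mid thickness, 37 mm above the seat, same axes. The stud enters here from above. The mouth is flared: 29 mm wide between its lips (3 mm thick) here, narrowing to the 13 mm slot 18 mm lower. The arm's column and bars lie 34 mm or more behind the plate (+x) and run off towards +y; the plate stays upright as the arm sinks
- lift_pivot (a point): The seat travels on a circle of 340 mm radius about this point as the arm sinks (parallelogram arm), in the upright plane through both, without turning. It lies beside the post, some 0.34 m to +y of the seat; at the start the seat is 51 mm higher than it. Axes turn with the arm's swing
- lift (a joint): Sink angle of the boom arm, rad: 0 = at its upper stop, where the springs hold it when empty; positive = sunk; lower stop 0.62. The springs carry the first 1.0 N at the seat before the arm leaves the stop, then about 22 N more per metre of sinking, so the hung radio settles some 65 to 145 mm down, depending on its mass. Well damped
- boom (a joint): Swing angle of the boom arm about its post, rad, counter-clockwise from above. Turns stiffly (about 1 N sideways at the dock) and stays where it is left
- charger: Black one-pocket desk charger in which the radio stands, fixed to the desk: 62 x 84 mm, 40 mm tall, with a low step in front. Origin: centre of the pocket at desk height; axes as the radio's at the start
- boom_base: Round weighted foot of the boom arm, 190 mm diameter, 18 mm thick, fixed; the upright post of 28 mm diameter stands on its centre and carries the arm at 0.2 to 0.27 m height. Origin: centre of its underside
- radio2: Bystander: the other radio, taller and slimmer (32 x 52 x 132 mm), thin whip antenna of 150 mm, belt clip and no stud on its back, standing in its own charger. Origin: centre of its underside
- mug: Bystander: white mug, 80 mm diameter, 92 mm tall. Origin: centre of its underside
- mouse: Bystander: black computer mouse 105 x 60 x 33 mm. Origin: centre of its underside
- battery: Bystander: spare battery pack lying flat, 52 x 88 x 18 mm. Origin: centre of its underside
Things that resemble listed ones, but are neither listed nor needed, are in the scene too. What is shaped like the radio but white is not meant.

How it is judged:
By the outcome, as a careful person would: the job done as asked, in the order asked, and still so for the second after the job is handed in, with the robot touching nothing.
It also fails if it takes over 70 s, if anything falls off the work surface, if the arm or the gripper's body presses on something with over 40 N, if the wrist force passes 120 N, or if a joint passes its speed limit or range.

ROBOT

A 6-joint arm with a two-finger parallel gripper is mounted at the origin on the work surface. World frame = base frame: x ahead of the robot, y to its left, z up, the work surface at z = 0. Lengths are in m, angles in rad, forces in N, time in s.
With the tool pointing down it reaches from about 0.35 to 0.975 m from the base axis. Payload 4.9 kg.
Tool frame: the origin (TCP) lies at the very end of the fingers, on their centre line; the grasp point (between the pads) lies manip.grip_point_offset behind it (manip.grip_point_offset is the distance from the TCP to the grasp point, in m); z points along the fingers, y is the direction in which the jaws open and shut (so a half turn about z gives the same grasp; the last joint's range is limited). The gripper opens to 85 mm and grips with 20 to 120 N. Pads are 22 mm wide; open, the fingers measure 114 mm over their backs; the gripper's body (76 mm by 85 mm) begins 54 mm behind the grasp point. The pads swing forward as they close: fully open they stand 13 mm farther back than shut.
Start: joints at [-1.369, 0.053, 1.613, -0, 1.476, -0.119], TCP at [0.197, -0.593, 0.231] pointing down, gripper open.
Joint ranges: [-3.01, 3.01], [-1.01, 2.22], [0.06, 2.58], [-1.02, 4.17], [0.09, 2.62], [-3.14, 3.14]. Speed limits (rad/s): [2.57, 2.57, 3.14, 3.14, 3.14, 3.14].

INTERFACE

Orientations are given as a unit quaternion [w, x, y, z].
In Python, from plant import status, grab_frame, camera_params, ticket, boxes_of, outline_of, manip gives the robot as it stands. The module is installed in compiled form; this text tells all that it offers.
- The arm moves only by the tool play_rows, never from a script. Its argument "deltas" is a list of rows, each a list of 2 entries, a list of its own where there are three numbers: the shift along the world's x, y, z in m, then the turn about the world's z in rad. A call has 1 to 5 rows; each row is the pose to reach, as a shift and turn from the pose commanded when the call began; what a row does not reach only later rows make up. A row lasts 1/8 s, in which the tool goes at most 62.5 mm and 10.7 degrees, less where a joint would pass 70% of its speed; a pose out of reach is approached as far as the arm can. A call with a gripper value outside its range is refused whole. "grip" is the opening, from -1 (shut) to 1 (fully open), set as the call begins (left out, the last holds). The fingers move at their own pace and stop on an object; the grip force is fixed at half the most. Time passes only in rows, so rows that repeat a pose let the fingers close. It gives the time, the measured TCP pose, the force and the opening at its end, in the units of the state.
- status.state(): the state, without advancing time (a new reading comes with each control period).
- grab_frame(name): name is "side" or "top"; returns (picture, depth): 384x512x3 uint8, blue, green, red; 384x512 float32, m along the optical axis (not along the pixel's ray), 0 where there is no reading.
- camera_params(name): a dict with "mtx" (3x3 intrinsics, pixels), "distortion" ([k1, k2, p1, p2, k3] as OpenCV has them; the pictures are not rectified), "world_from_camera" (4x4, takes a point from camera to world coordinates). Camera axes: x right, y up, looking along -z (the intrinsics and any distortion apply to the point x, -y, -z); pixel columns grow to the right and rows downward; lengths in m; the calibration is good to about 2 mm. A picture is of the moment at which its call begins. camera_params takes no time and is no camera call.
- ticket.job_done(): hands the job in, once; it reports no verdict.
Trained networks look in the newest picture that a camera, given by its name, has taken for a name from the list of things; names that differ only in an ending like _2 or _b are one class to them, and where a whole thing is asked for, a point or a joint stands for the part that bears it (a point fixed in the world has none). Each returns a list of dicts, best first, with "confidence" (0 to 1); they miss things now and then, are a little off and sometimes report something else, mostly with a low value. They report only what shows in the picture. A call takes as long as a camera call. They do not tell look-alikes from the thing itself.
- boxes_of(camera, name): "box" ([left, top, right, bottom] in pixels, round what is visible of it).
- outline_of(camera, name): "region" (384x512 bool, what is visible of it) and "box" ([left, top, right, bottom] in pixels, round what is visible of it).
The state is a dict: "time": time; "joint_pos": joint angles; "joint_vel": joint speeds; "joint_efforts": joint torques, N m; "tool_pos": TCP position; "tool_rot": TCP orientation; "contact_force": force on the tool from outside, world axes, zero at the start; "ft_torque": the same for the moment, N m; "gripper_width": opening from 0.0 (shut) to 1.0 (fully open).
Only numpy, scipy, OpenCV 4.12 (cv2) and the standard library are available. Lean on these libraries where they do the work, as an engineer would, in place of code of your own. Each camera call takes 0.05 s, during which the arm holds its last target.

## Working session

There is one attempt and no reset: what is moved stays moved. The work goes in short steps, Python scripts to look and compute and a tool call to move; the robot and the scene stay as the last step left them, time stands still between calls to the robot, and variables do not carry over. Pictures are saved under pics/ and viewed, and the job is handed in when it is done.

Besides the shell and the picture viewer there is one more tool, called as a command line: name --argument value ..., lists and objects as JSON in quotes. play_rows: Moves the arm, as the interface text tells. Its arguments: {"type":"object","properties":{"deltas":{"type":"array"},"grip":{"type":"number"}},"required":["deltas"]}

```bash
mkdir -p pics; ls; cat > h.py <<'E'
import numpy as np,cv2
from plant import status,grab_frame,camera_params,ticket,boxes_of,outline_of,manip
def pix2w(name,u,v,d):
    p=camera_params(name);K=np.array(p["mtx"]);D=np.array(p["distortion"]);T=np.array(p["world_from_camera"])
    q=cv2.undistortPoints(np.array([[[float(a),float(b)]] for a,b in zip(np.ravel(u),np.ravel(v))]),K,D)[:,0]
    d=np.ravel(d); c=np.stack([q[:,0]*d,-q[:,1]*d,-d,np.ones_like(d)],1)
    return (c@T.T)[:,:3]
def w2pix(name,P):
    p=camera_params(name);K=np.array(p["mtx"]);D=np.array(p["distortion"]);T=np.linalg.inv(np.array(p["world_from_camera"]))
    P=np.atleast_2d(P);c=P@T[:3,:3].T+T[:3,3]; c=c*[1,-1,-1]
    return cv2.projectPoints(c.reshape(-1,1,3),np.zeros(3),np.zeros(3),K,D)[0][:,0]
def shot(tag):
    r={}
    for n in("side","top"):
        im,d=grab_frame(n);np.savez(f"{tag}_{n}.npz",im=im,d=d);cv2.imwrite(f"pics/{tag}_{n}.png",im);r[n]=(im,d)
    return r
E
python3 - <<'E'
from h import *
print(status.state()); print({k:getattr(manip,k) for k in dir(manip) if k[0]!='_'})
shot("a")
for n in("side","top"): print(camera_params(n))
E
```

```text
pics
{'time': 0.0, 'joint_pos': array([-1.36899835e+00,  5.33519694e-02,  1.61429720e+00, -1.36400145e-05,
        1.47599074e+00, -1.18972290e-01]), 'joint_vel': array([ 6.79578957e-04, -8.79764949e-04,  2.22524517e-05, -4.74271965e-04,
        1.70569544e-03,  1.75383255e-03]), 'joint_efforts': array([ 2.27360106e-03, -3.93670034e+01, -3.70181751e+01,  8.58321209e-05,
        7.15511647e-03, -7.47270576e-06]), 'tool_pos': array([ 0.19694861, -0.59250215,  0.23006414]), 'tool_rot': array([-1.02246833e-03,  9.87165230e-01,  1.59698972e-01, -4.91620879e-05]), 'contact_force': array([ 0.67582511,  0.02077309, -0.64181745]), 'ft_torque': array([ 0.03429859, -0.00310712,  0.08354795]), 'gripper_width': 1.0037257127933392}
{'IKError': <class 'plant.IKError'>, 'grip_point_offset': 0.0187}
{'mtx': array([[464.83026807,   0.        , 249.03512226],
       [  0.        , 464.83026807, 194.04333433],
       [  0.        ,   0.        ,   1.        ]]), 'distortion': array([-0.08628516,  0.        ,  0.        ,  0.        ,  0.        ]), 'world_from_camera': array([[-0.9939282 ,  0.06157234, -0.09118977,  0.45599251],
       [-0.10977799, -0.6110417 ,  0.78394951,  1.21424849],
       [-0.00745114,  0.78920016,  0.61409087,  1.12629088],
       [ 0.        ,  0.        ,  0.        ,  1.        ]])}
{'mtx': array([[486.42536478,   0.        , 260.50349077],
       [  0.        , 486.42536478, 194.66100124],
       [  0.        ,   0.        ,   1.        ]]), 'distortion': array([-0.1452207,  0.       ,  0.       ,  0.       ,  0.       ]), 'world_from_camera': array([[ 0.01661896,  0.99772684, -0.06530666,  0.50739613],
       [-0.99984618,  0.01621704, -0.00667964,  0.03370783],
       [-0.00560537,  0.06540762,  0.99784288,  1.58970361],
       [ 0.        ,  0.        ,  0.        ,  1.        ]])}
```

View pics/a_side.png

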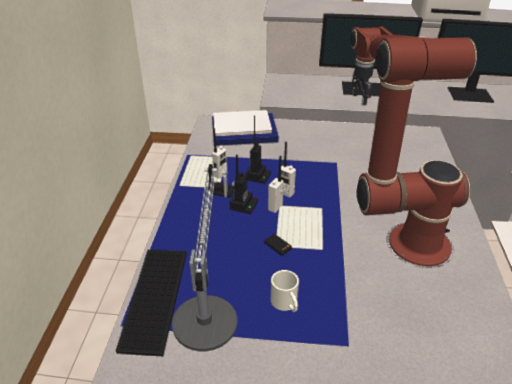

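View pics/a_top.png

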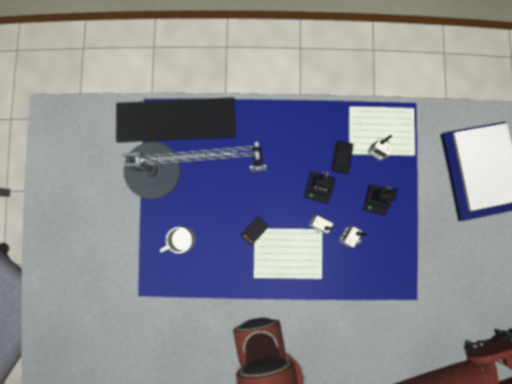

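```bash
python3 - <<'E'
from h import *
for n in("side","top"):
    grab_frame(n)
    for k in ("radio","radio_sides","stud","seat","charger","boom_base","radio2","mug","mouse","battery","antenna"):
        print(n,k,[(np.round(b["box"]).astype(int).tolist(),round(b["confidence"],2)) for b in boxes_of(n,k)][:4])
E
```

```text
side radio [([213, 126, 230, 178], 0.96), ([246, 142, 264, 173], 0.84), ([281, 141, 296, 201], 0.66), ([267, 165, 283, 212], 0.65)]
side radio_sides [([270, 160, 284, 214], 0.92), ([214, 128, 230, 178], 0.92), ([232, 153, 245, 203], 0.89), ([284, 144, 292, 196], 0.72)]
side stud [([281, 144, 295, 200], 0.94), ([232, 157, 246, 207], 0.93), ([269, 169, 286, 211], 0.75), ([213, 138, 227, 178], 0.73)]
side seat [([206, 162, 228, 192], 0.61), ([269, 234, 291, 256], 0.39)]
side charger [([230, 196, 255, 214], 0.95), ([207, 165, 230, 196], 0.71)]
side boom_base [([169, 162, 239, 350], 0.97), ([238, 155, 252, 202], 0.52), ([215, 184, 234, 194], 0.41)]
side radio2 [([213, 126, 230, 178], 0.96), ([246, 142, 264, 173], 0.84), ([281, 141, 296, 201], 0.66), ([267, 165, 283, 212], 0.65)]
side mug [([270, 268, 302, 310], 0.94), ([230, 194, 255, 216], 0.31)]
side mouse [([216, 186, 232, 194], 0.45)]
side battery [([266, 236, 293, 256], 0.6)]
side antenna [([279, 164, 282, 182], 0.64), ([216, 149, 217, 150], 0.64), ([282, 142, 287, 168], 0.54), ([237, 158, 238, 180], 0.52)]
top radio [([312, 214, 332
[... 187 characters left out ...]
, 186, 400, 201], 0.72), ([309, 171, 334, 192], 0.64)]
top stud [([308, 219, 333, 235], 0.72), ([311, 172, 334, 189], 0.65), ([123, 140, 264, 174], 0.65), ([369, 138, 390, 159], 0.61)]
top seat [([248, 148, 266, 169], 0.57)]
top charger [([305, 171, 334, 206], 0.94)]
top boom_base [([125, 142, 266, 198], 0.71), ([247, 147, 266, 170], 0.65)]
top radio2 [([312, 214, 332, 232], 0.78), ([337, 228, 366, 246], 0.73), ([137, 144, 270, 171], 0.71), ([368, 135, 392, 158], 0.66)]
top mug [([161, 227, 196, 254], 0.72)]
top mouse [([331, 138, 352, 173], 0.64), ([250, 146, 266, 172], 0.58)]
top battery [([238, 221, 268, 245], 0.81), ([309, 170, 334, 192], 0.75)]
top antenna [([381, 142, 385, 144], 0.63)]
```

```bash
python3 - <<'E'
from h import *
im=cv2.imread("pics/a_top.png")[125:255,235:415];a=cv2.resize(im,None,fx=4.4,fy=4.4,interpolation=cv2.INTER_CUBIC);cv2.imwrite("pics/a_topz.png",a)
im=cv2.imread("pics/a_side.png")[105:225,190:310];a=cv2.resize(im,None,fx=5,fy=5,interpolation=cv2.INTER_CUBIC);cv2.imwrite("pics/a_sidez.png",np.clip(a*1.5,0,255).astype(np.uint8))
E
```

```text
(no output)
```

View pics/a_topz.png

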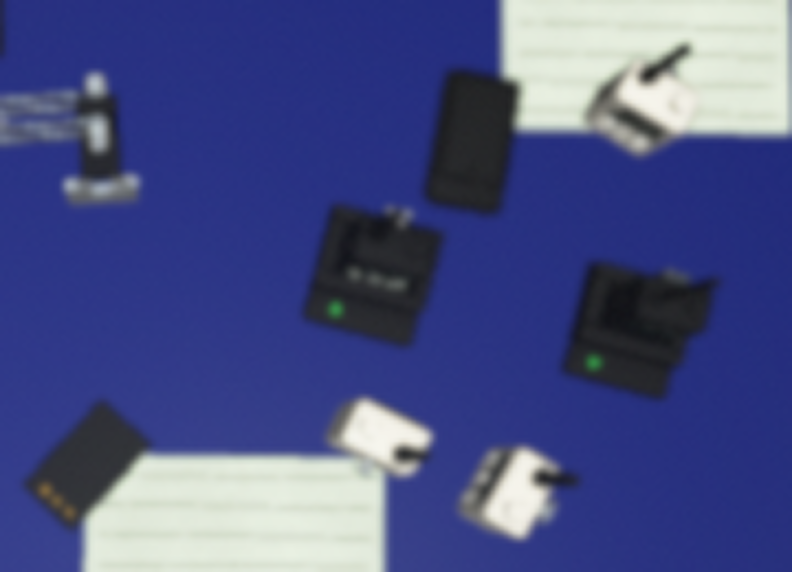

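View pics/a_sidez.png

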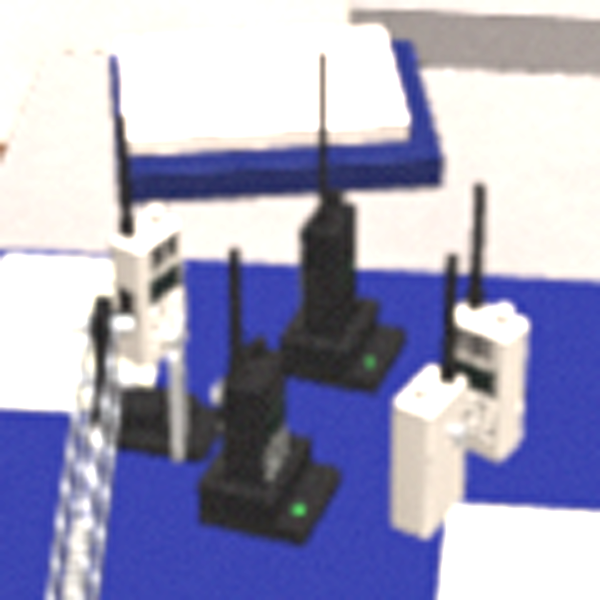

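```bash
python3 - <<'E'
from h import *
z={n:np.load(f"a_{n}.npz") for n in("side","top")}
cl={}
for n in z:
    d=z[n]["d"];v,u=np.mgrid[:384,:512];m=d>0
    P=pix2w(n,u[m],v[m],d[m]);Q=np.full(d.shape+(3,),np.nan);Q[m]=P;cl[n]=Q;np.save(f"a_{n}_xyz.npy",Q)
Q=cl["top"]
np.set_printoptions(linewidth=250,suppress=True)
print("desk z",np.nanmedian(Q[260:290,150:240,2]))
print("radio z mm");print((Q[166:210:1,302:342:2,2]*1000).round(0)[:, :])
print("dock");print((Q[142:176:1,240:272:2,2]*1000).round(0))
E
```

```text
desk z 0.001188377888216241
radio z mm
[[ -2.   5.   0.  -3.   4.  -3.   3.   3.  -0.   3.   4.   7.   0.  -0.  -1.  11.  17.  10.  19.  19.]
 [ -2.  -3.   1.   2.  -1.  -2.   3.   3.   6.   5.   3.  -7.   2. -10.  -2.  13.  25.  26.  20.  22.]
 [  4.  -4.   1.  -2.  -3.  -2.   1.  -3.  -0.   2.  -1.   2.   0.  -1.  -0.  18.  21.  18.  21.  19.]
 [  1.  -2.   0.   4.  -1.   4.  nan   1.  -2.   6.   5.   0.  -1.  -0.  -2.  21.  20.  20.  17.  20.]
 [  3.   6.  -2.  -6.   0.   4.  -4.   1.  -1.  -3.  -6.  -3.   6.  -3.  -4.  11.  17.  15.  19.  18.]
 [  1.  -2.  -6.  -1.  -0.  38.   2.   3.  -2.   4.   6.  -7.   3.   0.   5.   3.   4.  14.   9.  15.]
 [ -2.   6.   5.   1.  25.  34.  40.  41.   2.  -2.  -1. 235. 106.   3.  -1.   1.   0.   5.   5.  13.]
 [  1.   2.   3.   0.  34.  44.  38.  35.  38.  42.   1. 238. 232. 103.   0.   0.  -0.   3.   2.   3.]
 [ -4.   9.  -1.  -0.  34.  38.  36.  36. 122. 128. 210. 233. 241.  97.  -1.  -5.   2.   1.  -5.   1.]
 [  2.   3.  10.  -3.  40.  38.  38. 120. 133. 160. 204. 228. 100.  44.   1.  -5.   2.   2.   7.  -1.]
 [ -0.  -7.  -2.   2.  41.  35.
[... 5599 characters left out ...]
263. 270. 287. 279.   1.  10.  -3.]
 [  3.   1.   9.  -4.   2. 280. 276. 275. 266. 267. 270. 265. 253.   2.   1.   8.]
 [ -2.   5.  -3.  -4.  -1. 258. 253. 254. 250. 245. 244. 242. 237.   4.   3.  -2.]
 [  3.   1.   2.   5.  -4.   6. 232. 224. 226. 220. 223. 215. 210.  -2.   4.   2.]
 [ -2.   1.  -0.   2.  -4.   3.   1.   6.  -4.  -1.   3.   0.  -7.  -1.   2.   6.]
 [ -4.   0.  -3.   2.   1.   5.   1.   7.  -2.  -3.   2.   2.  -3.   2.  -2.   3.]
 [  3.   2.   5.  -0.   2.   1.   4.   0.  -2.   2.   5.   3.   4.   7.   5.  -2.]
 [  4.  -0.   4.  -4.   1.  -4.  -3.   1.   2.   6.   2.   2.   0.  -4.  -2.   4.]
 [  7.   0.   2.   2.   1.   1.  -4.   5.   8.   3.   2.   4.   8.  -2.   1.   7.]]
```

play_rows --deltas '[[[0,0,0.06],0],[[0,0,0.12],0],[[0,0,0.18],0],[[0,0,0.24],0],[[0,0,0.3],0]]'

```text
time: 1.92
tool_pos: [0.197, -0.5928, 0.5334]
tool_rot: [0.0, 0.987, 0.16, 0.0]
contact_force: [0.8, -1.0, 0.6]
gripper_width: 1.002
```

```bash
cat > st.py <<'E'
from h import *
from scipy.spatial.transform import Rotation as R
s=status.state();q=s["tool_rot"];m=R.from_quat([q[1],q[2],q[3],q[0]]).as_matrix()
print("t",round(s["time"],2),"j",s["joint_pos"].round(3),"p",s["tool_pos"].round(4),"F",s["contact_force"].round(2),"M",s["ft_torque"].round(2),"w",round(s["gripper_width"],3));print("z",m[:,2].round(3),"y",m[:,1].round(3))
E
python3 st.py
```

```text
t 1.93 j [-1.369  0.049  1.122  0.     1.97  -0.119] p [ 0.197  -0.5928  0.5334] F [ 0.85 -1.    0.59] M [-0.    0.03 -0.  ] w 1.002
z [ 0. -0. -1.] y [ 0.315 -0.949  0.001]
```

play_rows --deltas '[[[0,0,0.06],0],[[0,0,0.12],0],[[0,0,0.18],0],[[0,0,0.24],0],[[0,0,0.3],0]]'

```text
time: 2.55
tool_pos: [0.1879, -0.5659, 0.8074]
tool_rot: [-0.011, 0.987, 0.16, 0.001]
contact_force: [-6.8, 56.9, 62.8]
gripper_width: 1.004
```

```bash
python3 st.py
```

```text
t 2.55 j [-1.376  0.489  0.055  0.005  2.62  -0.122] p [ 0.1879 -0.5659  0.8074] F [-6.79 56.93 62.85] M [ 2.18  0.2  -0.01] w 1.004
z [-0.002  0.022 -1.   ] y [ 0.315 -0.949 -0.022]
```

play_rows --deltas '[[[0,0,-0.01],0],[[0,0,-0.03],0],[[0,0,-0.03],0],[[0,0,-0.03],0]]'

```text
time: 3.05
tool_pos: [0.1877, -0.5645, 0.7796]
tool_rot: [-0.009, 0.987, 0.16, 0.001]
contact_force: [-0.8, -0.0, 0.6]
gripper_width: 1.001
```

```bash
python3 st.py
```

```text
t 3.05 j [-1.376  0.339  0.33   0.004  2.49  -0.123] p [ 0.1877 -0.5645  0.7796] F [-0.75 -0.05  0.59] M [-0.03 -0.01  0.02] w 1.001
z [-0.001  0.018 -1.   ] y [ 0.315 -0.949 -0.018]
```

play_rows --deltas '[[[0,0,-0.04],0.18],[[0,0,-0.1],0.36],[[0,0,-0.16],0.54],[[0,0,-0.2],0.72],[[0,0,-0.24],0.9]]'

```text
time: 3.68
tool_pos: [0.1879, -0.5655, 0.5396]
tool_rot: [-0.008, 0.818, 0.576, -0.004]
contact_force: [-0.2, -0.1, 0.9]
gripper_width: 0.999
```

play_rows --deltas '[[[0.015,-0.045,0],0.18],[[0.03,-0.09,0],0.36],[[0.045,-0.135,0],0.54],[[0.06,-0.18,0],0.67],[[0.075,-0.225,0],0.67]]'

```text
time: 4.3
tool_pos: [0.2632, -0.7912, 0.541]
tool_rot: [-0.006, 0.585, 0.811, -0.008]
contact_force: [0.2, -1.1, 0.5]
gripper_width: 1.002
```

```bash
python3 st.py
```

```text
t 4.3 j [-1.332  0.673  0.327 -0.023  2.14  -1.665] p [ 0.2632 -0.7912  0.541 ] F [ 0.16 -1.13  0.5 ] M [ 0.01 -0.05  0.  ] w 1.002
z [-0.019 -0.006 -1.   ] y [ 0.949  0.315 -0.02 ]
```

play_rows --deltas '[[[0.006,-0.019,0],0],[[0.012,-0.038,0],0],[[0.018,-0.057,0],0],[[0.024,-0.076,0],0],[[0.024,-0.076,0],0]]'

```text
time: 4.92
tool_pos: [0.2771, -0.837, 0.5205]
tool_rot: [0.002, 0.585, 0.811, -0.014]
contact_force: [-0.2, -0.1, 1.0]
gripper_width: 1.002
```

```bash
python3 st.py
```

```text
t 4.92 j [-1.33   0.874  0.055 -0.022  2.191 -1.663] p [ 0.2771 -0.837   0.5205] F [-0.16 -0.06  0.99] M [ 0.01 -0.02  0.01] w 1.002
z [-0.012 -0.025 -1.   ] y [ 0.949  0.315 -0.02 ]
```

play_rows --deltas '[[[0.015,-0.045,0.03],0],[[0.03,-0.09,0.06],0],[[0.045,-0.135,0.09],0],[[0.06,-0.18,0.12],0],[[0.075,-0.225,0.15],0]]'

```text
time: 5.55
tool_pos: [0.2796, -0.8464, 0.5224]
tool_rot: [0.018, 0.585, 0.811, -0.025]
contact_force: [0.6, -0.2, -0.1]
gripper_width: 1.003
```

```bash
python3 st.py
```

```text
t 5.55 j [-1.33   0.873  0.055 -0.018  2.154 -1.661] p [ 0.2796 -0.8464  0.5224] F [ 0.56 -0.25 -0.05] M [0.05 0.03 0.06] w 1.003
z [-0.001 -0.061 -0.998] y [ 0.949  0.314 -0.02 ]
```

play_rows --deltas '[[[0.15,-0.45,0.1],0]]'

```text
time: 5.68
tool_pos: [0.2852, -0.8638, 0.5101]
tool_rot: [0.032, 0.584, 0.81, -0.036]
contact_force: [0.3, 0.1, -0.2]
gripper_width: 0.998
```

```bash
python3 st.py
```

```text
t 5.67 j [-1.33   0.888  0.055 -0.015  2.104 -1.659] p [ 0.2852 -0.8638  0.5101] F [ 0.28  0.12 -0.17] M [ 0.   -0.01  0.06] w 0.998
z [ 0.01  -0.095 -0.995] y [ 0.949  0.314 -0.02 ]
```

play_rows --deltas '[[[0.15,-0.45,0.1],0],[[0.3,-0.9,0.2],0],[[0.45,-1.35,0.3],0],[[0.6,-1.8,0.4],0],[[0.75,-2.25,0.5],0]]'

```text
time: 6.3
tool_pos: [0.3013, -0.9143, 0.4368]
tool_rot: [0.048, 0.584, 0.809, -0.047]
contact_force: [-0.2, 0.2, -0.2]
gripper_width: 1.0
```

```bash
python3 st.py
```

```text
t 6.3 j [-1.327  0.97   0.055 -0.011  1.983 -1.653] p [ 0.3013 -0.9143  0.4368] F [-0.25  0.15 -0.23] M [0.02 0.06 0.08] w 1.0
z [ 0.022 -0.132 -0.991] y [ 0.949  0.315 -0.02 ]
```

play_rows --deltas '[[[0.15,-0.45,0.25],0]]'

```text
time: 6.42
tool_pos: [0.304, -0.9231, 0.4394]
tool_rot: [0.062, 0.583, 0.808, -0.057]
contact_force: [-0.6, 0.1, 0.6]
gripper_width: 1.0
```

play_rows --deltas '[[[0.15,-0.45,0.25],0]]'

```text
time: 6.55
tool_pos: [0.3066, -0.9308, 0.4481]
tool_rot: [0.079, 0.581, 0.807, -0.07]
contact_force: [-0.6, -0.1, 0.5]
gripper_width: 1.005
```

play_rows --deltas '[[[0.15,-0.45,0.25],0]]'

```text
time: 6.68
tool_pos: [0.3093, -0.9392, 0.4535]
tool_rot: [0.094, 0.58, 0.805, -0.081]
contact_force: [0.6, 0.9, -0.5]
gripper_width: 0.998
```

play_rows --deltas '[[[0.15,-0.45,0.25],0]]'

```text
time: 6.8
tool_pos: [0.3121, -0.948, 0.4579]
tool_rot: [0.109, 0.578, 0.803, -0.092]
contact_force: [-0.1, 0.0, -0.1]
gripper_width: 0.998
```

```bash
python3 st.py
```

```text
t 6.8 j [-1.328e+00  9.570e-01  5.500e-02  1.000e-03  1.843e+00 -1.650e+00] p [ 0.3121 -0.948   0.4579] F [-0.08  0.04 -0.12] M [0.19 0.07 0.01] w 0.998
z [ 0.069 -0.274 -0.959] y [ 0.949  0.314 -0.021]
```

play_rows --deltas '[[[0.15,-0.45,0.25],0]]'

```text
time: 6.92
tool_pos: [0.3149, -0.957, 0.462]
tool_rot: [0.124, 0.577, 0.801, -0.103]
contact_force: [-0.2, 0.9, -1.1]
gripper_width: 1.0
```

play_rows --deltas '[[[0.15,-0.45,0.25],0]]'

```text
time: 7.05
tool_pos: [0.3178, -0.966, 0.4661]
tool_rot: [0.139, 0.574, 0.799, -0.114]
contact_force: [0.0, -0.0, -0.2]
gripper_width: 1.001
```

play_rows --deltas '[[[0.15,-0.45,0.25],0]]'

```text
time: 7.18
tool_pos: [0.3207, -0.9751, 0.4705]
tool_rot: [0.154, 0.572, 0.796, -0.124]
contact_force: [0.0, 0.6, -0.1]
gripper_width: 1.001
```

play_rows --deltas '[[[0.15,-0.45,0.25],0]]'

```text
time: 7.3
tool_pos: [0.3237, -0.9842, 0.475]
tool_rot: [0.169, 0.57, 0.793, -0.135]
contact_force: [-0.3, -0.4, -0.0]
gripper_width: 1.0
```

play_rows --deltas '[[[0.15,-0.45,0.25],0]]'

```text
time: 7.42
tool_pos: [0.3266, -0.9933, 0.4795]
tool_rot: [0.184, 0.567, 0.789, -0.146]
contact_force: [0.4, 0.3, -0.7]
gripper_width: 1.004
```

play_rows --deltas '[[[0.15,-0.45,0.25],0]]'

```text
time: 7.55
tool_pos: [0.3296, -1.0023, 0.4844]
tool_rot: [0.199, 0.564, 0.786, -0.157]
contact_force: [-0.4, 0.3, 0.7]
gripper_width: 1.0
```

play_rows --deltas '[[[0.15,-0.45,0.25],0]]'

```text
time: 7.68
tool_pos: [0.3325, -1.0113, 0.4891]
tool_rot: [0.213, 0.561, 0.782, -0.168]
contact_force: [-0.5, 0.7, -0.4]
gripper_width: 0.997
```

```bash
python3 st.py
```

```text
t 7.67 j [-1.328  0.955  0.055  0.02   1.581 -1.648] p [ 0.3325 -1.0113  0.4891] F [-0.45  0.68 -0.42] M [0.25 0.12 0.01] w 0.997
z [ 0.145 -0.502 -0.852] y [ 0.949  0.314 -0.023]
```

play_rows --deltas '[[[0.15,-0.45,0.25],0]]'

```text
time: 7.8
tool_pos: [0.3354, -1.0203, 0.4939]
tool_rot: [0.228, 0.558, 0.778, -0.179]
contact_force: [-0.3, -1.1, -0.3]
gripper_width: 0.999
```

play_rows --deltas '[[[0.15,-0.45,0.25],0]]'

```text
time: 7.92
tool_pos: [0.3383, -1.0291, 0.4988]
tool_rot: [0.243, 0.555, 0.773, -0.189]
contact_force: [0.5, 0.6, -0.5]
gripper_width: 0.996
```

play_rows --deltas '[[[0.15,-0.45,0.25],0]]'

```text
time: 8.05
tool_pos: [0.3411, -1.0378, 0.5038]
tool_rot: [0.257, 0.551, 0.768, -0.2]
contact_force: [0.2, 0.0, 0.2]
gripper_width: 0.999
```

play_rows --deltas '[[[0.15,-0.45,0.25],0]]'

```text
time: 8.18
tool_pos: [0.3439, -1.0463, 0.5087]
tool_rot: [0.271, 0.547, 0.763, -0.21]
contact_force: [0.1, 1.1, 0.4]
gripper_width: 1.0
```

```bash
python3 st.py; cat > fit.py <<'E'
from h import *
from scipy.optimize import minimize
import sys
def rays(n,u,v):
    T=np.array(camera_params(n)["world_from_camera"]);o=T[:3,3]
    p1=pix2w(n,u,v,np.ones(len(u)));return o,(p1-o)   # param = depth
def boxhit(o,d,c,yaw,lo,hi):
    R=np.array([[np.cos(yaw),np.sin(yaw),0],[-np.sin(yaw),np.cos(yaw),0],[0,0,1]])
    o=R@(o-c);d=d@R.T
    with np.errstate(divide='ignore',invalid='ignore'):
        t1=(lo-o)/d;t2=(hi-o)/d
    tn=np.minimum(t1,t2).max(1);tf=np.maximum(t1,t2).min(1)
    return np.where(tn<tf,tn,np.inf)
if __name__=="__main__":
    out={}
    for cams in (("top",),("side",),("top","side")):
        data=[]
        for n in cams:
            z=np.load(f"a_{n}.npz");d=z["d"]
            u0,u1,v0,v1=(300,340,166,212) if n=="top" else (226,266,178,218)
            v,u=np.mgrid[v0:v1,u0:u1];u=u.ravel();v=v.ravel();dd=d[v,u];m=dd>0
            o,r=rays(n,u[m],v[m]);data.append((n,o,r,dd[m]))
        def pred(x,o,r):
            X,Y,yaw,cx=x[:4];c=np.array([X,Y,0])
            t=-o[2]/r[:,2]
            for lo,hi in (([-.017,-.028,.008],[.017,.028,.128]),([cx-.031,-.042,0],[cx+.031,.042,.040]),([cx-.031-x[4],-.042,0],[cx-.031,.042,.018]),([-.001,.009,.128],[.011,.021,.238]),([.026,-.01,.086],[.029,.01,.106])):
                t=np.minimum(t,boxhit(o,r,c,yaw,np.array(lo),np.array(hi)))
            return t
        def cost(x):
            return sum(np.minimum(np.abs(pred(x,o,r)-dd),.03).mean() for n,o,r,dd in data)
        best=None
        for y0 in(-.4,-.2,0,.2):
            for dx in(-.01,.01):
                x0=np.array([.56+dx,-.09,y0,0,.03])
                q=np.load("a_top_xyz.npy")[178:186,318:330];m=(q[...,2]>.115)&(q[...,2]<.14);x0[:2]=np.median(q[m],0)[:2]+[dx,0]
                r=minimize(cost,x0,method="Nelder-Mead",options=dict(initial_simplex=x0+np.vstack([np.zeros(5),np.diag([.01,.01,.15,.008,.01])]),maxiter=900,xatol=1e-5,fatol=1e-7))
                if best is None or r.fun<best.fun:best=r
        print(cams,best.x.round(4),"yaw deg",np.degrees(best.x[2]).round(1),best.fun.round(5))
E
python3 fit.py
```

```text
t 8.18 j [-1.329  0.961  0.055  0.031  1.426 -1.649] p [ 0.3439 -1.0463  0.5087] F [0.07 1.15 0.43] M [ 0.34  0.11 -0.03] w 1.0
z [ 0.185 -0.618 -0.764] y [ 0.949  0.313 -0.024]
('top',) [ 6.492e-01 -1.490e-01 -2.526e-01  5.000e-04  2.510e-02] yaw deg -14.5 0.0042
('side',) [ 6.451e-01 -1.521e-01 -2.553e-01 -1.000e-04  2.370e-02] yaw deg -14.6 0.00636
('top', 'side') [ 0.6478 -0.149  -0.2617  0.0015  0.0266] yaw deg -15.0 0.01227
```

```bash
cat > dock.py <<'E'
from fit import *
def fitdock(tag,x0,cams=("top","side"),pad=6,verbose=True):
    data=[]
    c,s=np.cos(x0[3]),np.sin(x0[3])
    for n in cams:
        z=np.load(f"{tag}_{n}.npz");d=z["d"]
        cor=np.array([[0+c*a-s*b,s*a+c*b,h] for a in(-.003,.0) for b in(-.022,.022) for h in(-.06,.037)])+x0[:3]
        p=w2pix(n,cor);u0,v0=(p.min(0)-pad).astype(int);u1,v1=(p.max(0)+pad).astype(int)
        v,u=np.mgrid[v0:v1,u0:u1];u=u.ravel();v=v.ravel();dd=d[v,u];m=dd>0
        o,r=rays(n,u[m],v[m]);data.append((n,o,r,dd[m]))
    B=[([-.0025,-.022,-.06],[.0025,.022,-.0045]),([-.0025,.0065,-.0045],[.0025,.022,.025]),([-.0025,-.022,-.0045],[.0025,-.0065,.025]),
       ([-.0015,.0115,.025],[.0015,.0222,.037]),([-.0015,-.0222,.025],[.0015,-.0115,.037]),([.0025,-.013,-.045],[.05,.013,-.022])]
    def pred(x,o,r):
        t=-o[2]/r[:,2]
        for lo,hi in B: t=np.minimum(t,boxhit(o,r,np.array(x[:3]),x[3],np.array(lo),np.array(hi)))
        return t
    def cost(x): return sum(np.minimum(np.abs(pred(x,o,r)-dd),.03).mean() for n,o,r,dd in data)
    best=None
    for dy in(-.2,0,.2):
      for dx in(-.006,.006):
        xx=np.array(x0,float)+[dx,0,0,dy]
        r=minimize(cost,xx,method="Nelder-Mead",options=dict(initial_simplex=xx+np.vstack([np.zeros(4),np.diag([.008,.008,.008,.15])]),maxiter=900,xatol=1e-5,fatol=1e-7))
        if best is None or r.fun<best.fun:best=r
    if verbose: print(cams,best.x[:3].round(4),"yaw",np.degrees(best.x[3]).round(1),round(best.fun,5))
    return best
if __name__=="__main__":
    q=np.load("a_top_xyz.npy")[165:168,249:266];m=q[...,2]>.27
    print(q[m].round(3)[:20]); x0=[*np.median(q[m],0)[:2],.268,.1]
    for c in(("top",),("side",),("top","side")): fitdock("a",x0,c)
E
python3 dock.py
```

```text
[[0.671 0.04  0.3  ]
 [0.671 0.037 0.303]
 [0.67  0.034 0.311]
 [0.671 0.032 0.305]
 [0.67  0.072 0.288]
 [0.668 0.069 0.302]
 [0.667 0.066 0.306]
 [0.668 0.064 0.303]
 [0.669 0.061 0.294]
 [0.669 0.058 0.293]
 [0.669 0.042 0.295]
 [0.669 0.04  0.299]
 [0.669 0.037 0.294]
 [0.669 0.034 0.295]
 [0.67  0.032 0.289]
 [0.666 0.072 0.294]
 [0.667 0.069 0.29 ]
 [0.666 0.066 0.291]
 [0.667 0.064 0.286]
 [0.666 0.061 0.293]]
('top',) [0.6693 0.0513 0.2688] yaw 5.0 0.00323
('side',) [0.6659 0.0488 0.2678] yaw 4.2 0.01458
('top', 'side') [0.6688 0.0511 0.2687] yaw 6.6 0.02059
```

```bash
python3 - <<'E'
from h import *
Q=np.load("a_top_xyz.npy")
for nm,(u0,u1,v0,v1) in dict(A=(308,335,212,238),B=(336,370,222,250),C=(366,396,130,162),R2=(362,404,180,216)).items():
    q=Q[v0:v1,u0:u1].reshape(-1,3);q=q[q[:,2]>.06]
    print(nm,np.percentile(q,[2,50,98],axis=0).round(3).tolist())
q=np.load("a_side_xyz.npy")
for nm,(u0,u1,v0,v1) in dict(A=(264,286,160,215),B=(278,298,140,200)).items():
    p=q[v0:v1,u0:u1].reshape(-1,3);p=p[(p[:,2]>.06)&(p[:,0]<.62)]
    print(nm,np.percentile(p,[2,50,98],axis=0).round(3).tolist())
E
```

```text
A [[0.493, -0.171, 0.075], [0.518, -0.141, 0.12], [0.541, -0.116, 0.227]]
B [[0.454, -0.262, 0.068], [0.482, -0.236, 0.119], [0.507, -0.215, 0.226]]
C [[0.733, -0.359, 0.067], [0.756, -0.327, 0.118], [0.781, -0.306, 0.225]]
R2 [[0.593, -0.361, 0.068], [0.612, -0.328, 0.138], [0.634, -0.313, 0.283]]
A [[0.485, -0.248, 0.063], [0.505, -0.14, 0.111], [0.539, -0.113, 0.203]]
B [[0.453, -0.256, 0.064], [0.49, -0.22, 0.117], [0.507, -0.126, 0.226]]
```

```bash
python3 - <<'E'
from h import *
np.set_printoptions(linewidth=220,suppress=True)
Q=np.load("a_top_xyz.npy")
q=Q[212:240,306:338].reshape(-1,3);q=q[q[:,2]>.14];print(q[np.argsort(q[:,2])].round(3))
q=np.load("a_side_xyz.npy")[150:215,262:290].reshape(-1,3);q=q[(q[:,2]>.135)&(q[:,0]<.6)&(q[:,1]>-.2)];print(q[np.argsort(q[:,2])].round(3)[::3])
E
```

```text
[[ 0.506 -0.15   0.142]
 [ 0.503 -0.153  0.146]
 [ 0.512 -0.156  0.147]
 [ 0.506 -0.152  0.152]
 [ 0.509 -0.152  0.154]
 [ 0.503 -0.153  0.168]
 [ 0.509 -0.152  0.175]
 [ 0.506 -0.152  0.177]
 [ 0.503 -0.153  0.191]
 [ 0.509 -0.152  0.193]
 [ 0.506 -0.152  0.196]
 [ 0.509 -0.153  0.211]
 [ 0.503 -0.153  0.212]
 [ 0.506 -0.152  0.221]
 [ 0.506 -0.154  0.225]
 [ 0.503 -0.157  0.225]
 [ 0.506 -0.159  0.226]
 [ 0.503 -0.159  0.227]
 [ 0.506 -0.156  0.227]
 [ 0.503 -0.153  0.228]
 [ 0.509 -0.153  0.229]
 [ 0.509 -0.156  0.229]
 [ 0.509 -0.159  0.23 ]]
[[ 0.518 -0.13   0.135]
 [ 0.525 -0.126  0.138]
 [ 0.498 -0.155  0.141]
 [ 0.505 -0.151  0.148]
 [ 0.502 -0.153  0.151]
 [ 0.505 -0.147  0.155]
 [ 0.499 -0.156  0.158]
 [ 0.502 -0.153  0.164]
 [ 0.506 -0.151  0.17 ]
 [ 0.499 -0.152  0.174]
 [ 0.499 -0.153  0.177]
 [ 0.5   -0.161  0.181]
 [ 0.503 -0.151  0.183]
 [ 0.507 -0.152  0.191]
 [ 0.5   -0.151  0.196]
 [ 0.507 -0.158  0.199]
 [ 0.508 -0.159  0.203]
 [ 0.504 -0.154  0.206]
 [ 0.504 -0.155  0.21 ]
 [ 0.504 -0.149  0.219]
 [ 0.505 -0.156  0.222]
 [ 0.501 -0.16   0.228]]
```

```bash
cat > fk.py <<'E'
import numpy as np
D=np.array([[-1.369,.0534,1.6143,1.476,.1969,-.5925,.2301],[-1.369,.049,1.122,1.97,.197,-.5928,.5334],[-1.376,.339,.33,2.49,.1877,-.5645,.7796],
[-1.332,.673,.327,2.14,.2632,-.7912,.541],[-1.33,.874,.055,2.191,.2771,-.837,.5205],[-1.327,.97,.055,1.983,.3013,-.9143,.4368],[-1.328,.957,.055,1.843,.3121,-.948,.4579],[-1.328,.955,.055,1.581,.3325,-1.0113,.4891],[-1.329,.961,.055,1.426,.3439,-1.0463,.5087]])
j1,j2,j3,j5,x,y,z=D.T;f=j2+j3;p=f+j5
rho=x*np.cos(j1)+y*np.sin(j1);lat=-x*np.sin(j1)+y*np.cos(j1)
o=np.ones_like(z);n=0*o
A=np.vstack([np.c_[o,np.sin(j2),np.sin(f),np.cos(f),np.sin(p),n],np.c_[n,np.cos(j2),np.cos(f),-np.sin(f),np.cos(p),o]])
sol,res,rk,sv=np.linalg.lstsq(A,np.r_[rho,z],rcond=None)
if __name__=="__main__":
    print("a0,L1,L2,off,Lt,d",sol.round(4),"lat",lat.round(4),"resid",np.abs(A@sol-np.r_[rho,z]).max(),sv)
E
python3 fk.py
```

```text
a0,L1,L2,off,Lt,d [2.000e-04 4.262e-01 6.097e-01 9.570e-02 2.796e-01 2.383e-01] lat [0.0742 0.0742 0.0749 0.0686 0.0695 0.0717 0.075  0.0796 0.0834] resid 0.0003898610371129152 [5.58868469 4.53733299 1.15179963 0.70598241 0.52202769 0.2857381 ]
```

play_rows --deltas '[[[0.007,0.055,0],0.06],[[0.014,0.11,-0.01],0.12],[[0.021,0.165,-0.02],0.18],[[0.028,0.22,-0.03],0.24],[[0.035,0.275,-0.04],0.3]]'

```text
time: 8.8
tool_pos: [0.3775, -0.7789, 0.4706]
tool_rot: [0.3, 0.426, 0.837, -0.167]
contact_force: [0.7, 0.6, 0.6]
gripper_width: 0.999
```

play_rows --deltas '[[[0.007,0.058,0],0.06],[[0.014,0.116,0],0.12],[[0.021,0.174,0],0.18],[[0.028,0.232,0],0.24],[[0.035,0.29,0],0.3]]'

```text
time: 9.43
tool_pos: [0.4125, -0.4893, 0.471]
tool_rot: [0.321, 0.296, 0.891, -0.121]
contact_force: [0.1, 0.0, 0.8]
gripper_width: 1.003
```

```bash
python3 st.py
```

```text
t 9.43 j [-1.104 -0.377  1.711  0.292  1.168 -2.059] p [ 0.4125 -0.4893  0.471 ] F [0.05 0.02 0.84] M [ 0.23  0.23 -0.01] w 1.003
z [ 0.501 -0.405 -0.765] y [ 0.606  0.795 -0.025]
```

play_rows --deltas '[[[0.008,0.054,-0.01],0.05],[[0.016,0.108,-0.02],0.1],[[0.024,0.162,-0.03],0.15],[[0.03,0.216,-0.04],0.2],[[0.038,0.27,-0.05],0.25]]'

```text
time: 10.05
tool_pos: [0.4504, -0.2196, 0.4207]
tool_rot: [0.334, 0.183, 0.921, -0.08]
contact_force: [1.0, -0.2, 0.1]
gripper_width: 0.997
```

play_rows --deltas '[[[0.005,0.05,-0.01],0.05],[[0.01,0.1,-0.015],0.1],[[0.015,0.14,-0.02],0.147],[[0.015,0.16,-0.02],0.147]]'

```text
time: 10.55
tool_pos: [0.4655, -0.0591, 0.4004]
tool_rot: [0.339, 0.115, 0.932, -0.054]
contact_force: [1.5, -0.2, 0.1]
gripper_width: 1.001
```

```bash
python3 st.py
```

```text
t 10.55 j [-0.288 -0.87   2.121  0.005  1.191 -1.614] p [ 0.4655 -0.0591  0.4004] F [ 1.46 -0.2   0.1 ] M [0.11 0.29 0.09] w 1.001
z [ 0.619 -0.179 -0.765] y [ 0.25   0.968 -0.024]
```

play_rows --deltas '[[[-0.03,0.009,0],0]]'

```text
time: 10.68
tool_pos: [0.4357, -0.0504, 0.3999]
tool_rot: [0.338, 0.114, 0.933, -0.054]
contact_force: [-0.3, -0.3, 1.4]
gripper_width: 1.001
```

play_rows --deltas '[[[-0.06,0.017,0],0]]'

```text
time: 10.8
tool_pos: [0.4111, -0.032, 0.4086]
tool_rot: [0.325, 0.118, 0.937, -0.057]
contact_force: [-30.3, 1.4, -5.6]
gripper_width: 1.002
```

play_rows --deltas '[[[-0.06,0.017,0],0]]'

```text
time: 10.92
tool_pos: [0.3952, -0.0065, 0.4217]
tool_rot: [0.311, 0.122, 0.941, -0.063]
contact_force: [0.8, 0.8, 0.6]
gripper_width: 0.997
```

```bash
python3 st.py
```

```text
t 10.93 j [-0.114 -1.01   2.129 -0.13   1.391 -1.445] p [ 0.3952 -0.0065  0.4217] F [0.82 0.81 0.58] M [ 0.12  0.25 -0.08] w 0.997
z [ 0.569 -0.194 -0.799] y [ 0.269  0.962 -0.042]
```

play_rows --deltas '[[[-0.06,-0.015,0],0]]'

```text
time: 11.05
tool_pos: [0.3816, -0.0106, 0.4383]
tool_rot: [0.296, 0.122, 0.945, -0.066]
contact_force: [0.4, -0.1, 0.3]
gripper_width: 1.001
```

play_rows --deltas '[[[-0.06,-0.015,0],0]]'

```text
time: 11.18
tool_pos: [0.3667, -0.0195, 0.4551]
tool_rot: [0.28, 0.126, 0.949, -0.072]
contact_force: [0.7, -0.1, -0.4]
gripper_width: 0.999
```

```bash
python3 st.py
```

```text
t 11.18 j [-0.164 -1.011  2.055 -0.12   1.523 -1.501] p [ 0.3667 -0.0195  0.4551] F [ 0.67 -0.09 -0.38] M [0.03 0.26 0.04] w 0.999
z [ 0.513 -0.206 -0.834] y [ 0.279  0.958 -0.065]
```

play_rows --deltas '[[[0.03,0.0,-0.01],0.17],[[0.05,0.0,-0.02],0.34],[[0.06,0,-0.03],0.51],[[0.06,0,-0.03],0.68],[[0.06,0,-0.03],0.85]]'

```text
time: 11.8
tool_pos: [0.4271, -0.0206, 0.4245]
tool_rot: [0.285, -0.278, 0.916, 0.049]
contact_force: [0.1, 0.5, 0.2]
gripper_width: 1.002
```

play_rows --deltas '[[[0,0.0,0],0.17],[[0,0.0,0],0.34],[[0,0,0],0.45],[[0,0,0],0.45]]'

```text
time: 12.3
tool_pos: [0.4276, -0.0209, 0.4238]
tool_rot: [0.265, -0.472, 0.833, 0.111]
contact_force: [-0.1, 0.1, -0.1]
gripper_width: 0.997
```

```bash
python3 st.py
```

```text
t 12.3 j [-0.611 -0.648  1.935  0.598  1.781 -3.062] p [ 0.4276 -0.0209  0.4238] F [-0.08  0.08 -0.06] M [-0.17  0.13  0.05] w 0.997
z [ 0.337  0.436 -0.834] y [-0.846  0.529 -0.065]
```

play_rows --deltas '[[[-0.04,0.03,0],0],[[-0.08,0.06,0],0]]'

```text
time: 12.55
tool_pos: [0.3463, 0.0405, 0.424]
tool_rot: [0.266, -0.472, 0.833, 0.111]
contact_force: [-0.0, 0.1, 0.2]
gripper_width: 1.008
```

```bash
python3 st.py
```

```text
t 12.55 j [-0.597 -0.927  2.075  0.618  1.888 -2.968] p [0.3463 0.0405 0.424 ] F [-0.02  0.1   0.16] M [-0.14  0.16 -0.04] w 1.008
z [ 0.337  0.436 -0.834] y [-0.846  0.529 -0.065]
```

Now at the edge of reach; push in single rows.

play_rows --deltas '[[[-0.055,0.02,0],0]]'

```text
time: 12.68
tool_pos: [0.3124, 0.0544, 0.4314]
tool_rot: [0.258, -0.476, 0.832, 0.118]
contact_force: [-30.6, 22.5, 11.1]
gripper_width: 1.003
```

```bash
python3 st.py
```

```text
t 12.68 j [-0.624 -1.011  2.094  0.635  1.976 -2.951] p [0.3124 0.0544 0.4314] F [-30.57  22.45  11.1 ] M [0.64 1.11 0.82] w 1.003
z [ 0.318  0.443 -0.838] y [-0.853  0.519 -0.049]
```

play_rows --deltas '[[[-0.055,0.02,0],0]]'

```text
time: 12.8
tool_pos: [0.2997, 0.0609, 0.4454]
tool_rot: [0.246, -0.479, 0.833, 0.128]
contact_force: [0.1, 0.7, 1.1]
gripper_width: 0.997
```

```bash
python3 st.py
```

```text
t 12.8 j [-0.616 -1.011  2.066  0.634  2.026 -2.927] p [0.2997 0.0609 0.4454] F [0.13 0.74 1.13] M [-0.24  0.15  0.02] w 0.997
z [ 0.287  0.449 -0.846] y [-0.861  0.508 -0.022]
```

play_rows --deltas '[[[-0.055,0.015,0],0]]'

```text
time: 12.92
tool_pos: [0.2844, 0.0644, 0.4633]
tool_rot: [0.234, -0.484, 0.832, 0.137]
contact_force: [-1.0, -0.3, 0.5]
gripper_width: 1.004
```

```bash
python3 st.py
```

```text
t 12.93 j [-0.628 -1.011  2.032  0.64   2.089 -2.918] p [0.2844 0.0644 0.4633] F [-1.   -0.33  0.55] M [-0.22  0.1  -0.  ] w 1.004
z [ 0.257  0.454 -0.853] y [-0.87   0.494  0.   ]
```

play_rows --deltas '[[[0.04,-0.025,0],-0.17],[[0.08,-0.05,0],-0.34],[[0.12,-0.075,-0.01],-0.51],[[0.16,-0.1,-0.02],-0.68],[[0.2,-0.125,-0.03],-0.85]]'

```text
time: 13.55
tool_pos: [0.4858, -0.0616, 0.4339]
tool_rot: [0.272, -0.095, 0.957, 0.026]
contact_force: [0.1, 0.0, -0.2]
gripper_width: 0.998
```

play_rows --deltas '[[[0.04,-0.025,-0.02],-0.17],[[0.08,-0.05,-0.05],-0.34],[[0.11,-0.075,-0.09],-0.461],[[0.11,-0.075,-0.09],-0.461]]'

```text
time: 14.05
tool_pos: [0.5943, -0.1353, 0.3373]
tool_rot: [0.265, 0.123, 0.956, -0.034]
contact_force: [-0.4, -0.7, -0.2]
gripper_width: 1.003
```

```bash
python3 st.py; python3 - <<'E'
from h import *
shot("b")
E
```

```text
t 14.05 j [-0.375 -0.372  1.882  0.07   1.095 -1.704] p [ 0.5943 -0.1353  0.3373] F [-0.41 -0.71 -0.23] M [0.06 0.24 0.03] w 1.003
z [ 0.499 -0.129 -0.857] y [0.253 0.967 0.001]
```

View pics/b_side.png

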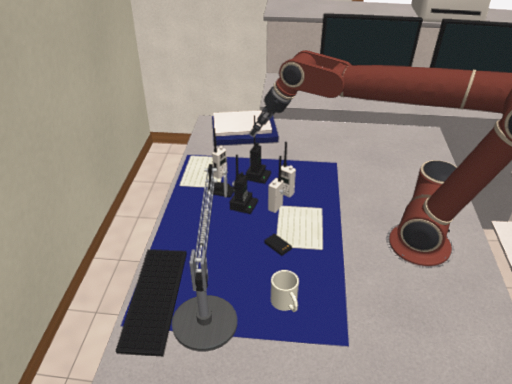

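play_rows --deltas '[[[0,0,-0.05],0],[[0,0,-0.1],0],[[0,0,-0.14],0],[[0.001,-0.001,-0.151],0],[[0.001,-0.001,-0.151],0]]'

```text
time: 14.78
tool_pos: [0.5965, -0.1374, 0.1945]
tool_rot: [0.271, 0.123, 0.954, -0.035]
contact_force: [0.4, 0.6, 0.8]
gripper_width: 0.999
```

```bash
python3 st.py; python3 - <<'E'
from h import *
r=shot("c")
for n,(v0,v1,u0,u1) in dict(side=(90,230,190,320),top=(120,250,250,400)).items():
    cv2.imwrite(f"pics/cz_{n}.png",np.clip(cv2.resize(r[n][0][v0:v1,u0:u1],None,fx=4.4,fy=4.4,interpolation=cv2.INTER_CUBIC)*1.4,0,255).astype(np.uint8))
E
```

```text
t 14.78 j [-0.377 -0.283  2.054  0.086  0.823 -1.733] p [ 0.5965 -0.1374  0.1945] F [0.36 0.64 0.84] M [ 0.05  0.25 -0.03] w 0.999
z [ 0.508 -0.133 -0.851] y [ 0.253  0.967 -0.   ]
```

View pics/cz_side.png

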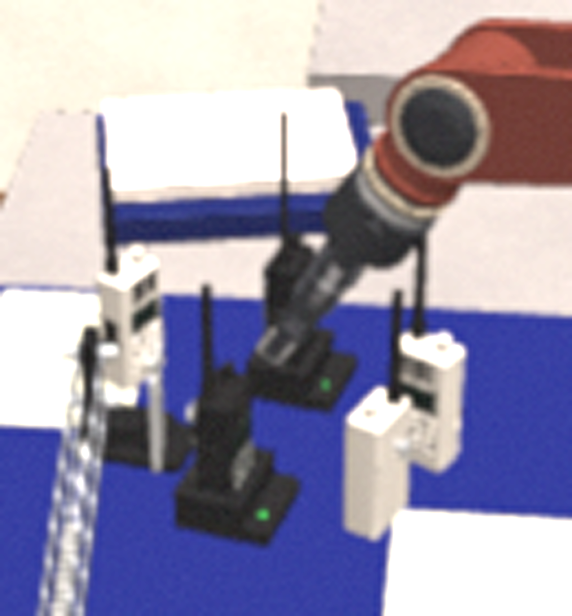

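View pics/cz_top.png

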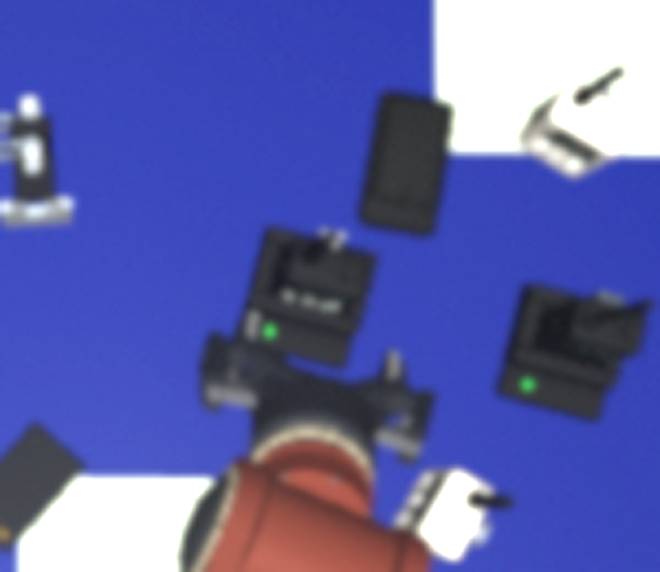

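play_rows --deltas '[[[0.013,-0.003,-0.025],0],[[0.026,-0.0065,-0.05],0],[[0.035,-0.0085,-0.065],0],[[0.035,-0.0085,-0.065],0]]'

```text
time: 15.38
tool_pos: [0.6316, -0.1458, 0.128]
tool_rot: [0.269, 0.123, 0.955, -0.035]
contact_force: [-0.1, 0.0, 0.2]
gripper_width: 1.002
```

```bash
python3 st.py; python3 - <<'E'
from h import *
r=shot("d")
for n,(v0,v1,u0,u1) in dict(side=(110,220,205,315),top=(140,250,260,380)).items():
    cv2.imwrite(f"pics/dz_{n}.png",np.clip(cv2.resize(r[n][0][v0:v1,u0:u1],None,fx=5,fy=5,interpolation=cv2.INTER_CUBIC)*1.5,0,255).astype(np.uint8))
E
```

```text
t 15.38 j [-0.367 -0.106  2.021  0.092  0.682 -1.737] p [ 0.6316 -0.1458  0.128 ] F [-0.06  0.02  0.18] M [ 0.05  0.23 -0.04] w 1.002
z [ 0.506 -0.132 -0.852] y [ 0.253  0.967 -0.   ]
```

View pics/dz_side.png

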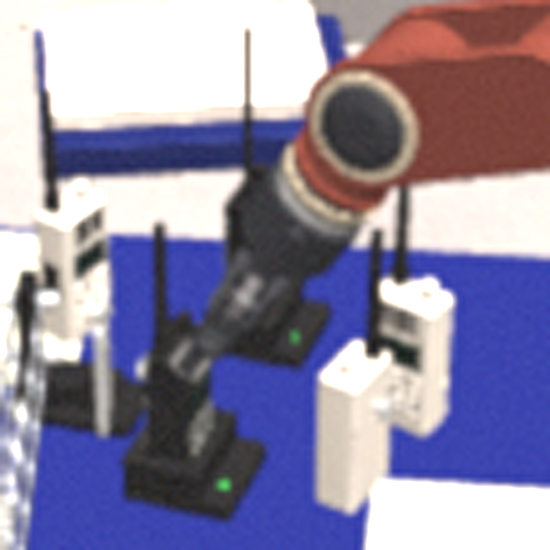

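View pics/dz_top.png

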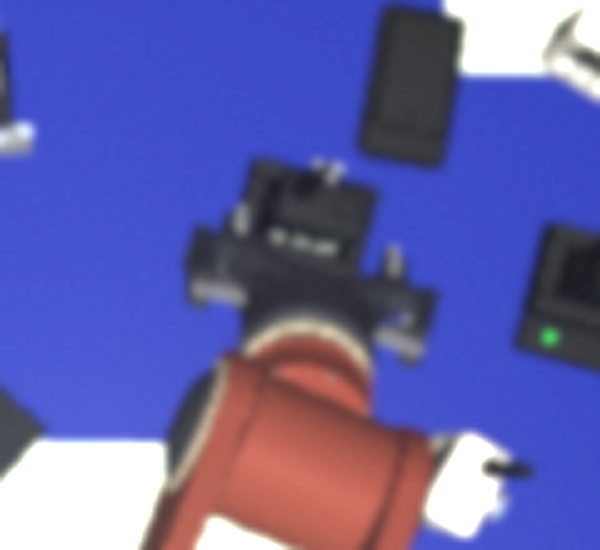

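play_rows --deltas '[[[0.01,-0.0025,-0.018],0],[[0.019,-0.005,-0.036],0],[[0.019,-0.005,-0.036],0]]'

```text
time: 15.85
tool_pos: [0.6497, -0.1505, 0.0912]
tool_rot: [0.269, 0.123, 0.955, -0.035]
contact_force: [0.2, -0.2, 0.8]
gripper_width: 1.001
```

```bash
python3 st.py; python3 - <<'E'
from h import *
r=shot("e")
for n,(v0,v1,u0,u1) in dict(side=(110,220,205,315),top=(150,230,280,380)).items():
    cv2.imwrite(f"pics/ez_{n}.png",np.clip(cv2.resize(r[n][0][v0:v1,u0:u1],None,fx=5,fy=5,interpolation=cv2.INTER_CUBIC)*1.5,0,255).astype(np.uint8))
E
```

```text
t 15.85 j [-0.363 -0.007  1.995  0.097  0.609 -1.742] p [ 0.6497 -0.1505  0.0912] F [ 0.2  -0.22  0.79] M [0.08 0.25 0.01] w 1.001
z [ 0.505 -0.132 -0.853] y [ 0.253  0.967 -0.   ]
```

View pics/ez_side.png

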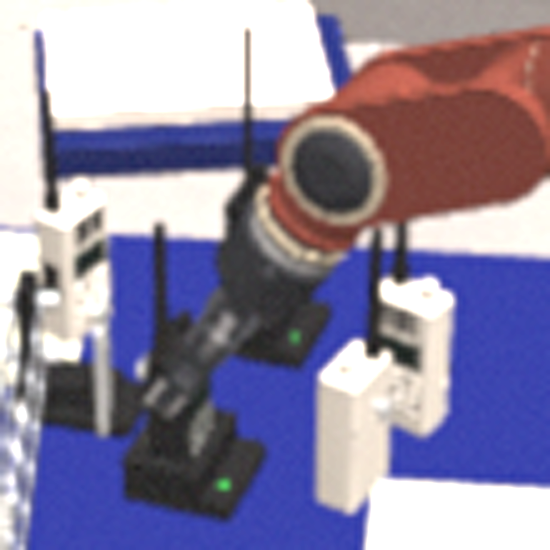

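View pics/ez_top.png

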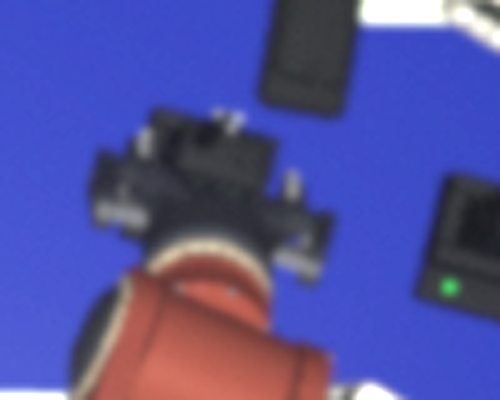

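play_rows --deltas '[[[0,0,0],0],[[0,0,0],0],[[0,0,0],0],[[0,0,0],0],[[0,0,0],0]]' --grip -1

```text
time: 16.58
tool_pos: [0.6507, -0.1511, 0.0927]
tool_rot: [0.27, 0.123, 0.954, -0.035]
contact_force: [-3.1, -0.4, 5.9]
gripper_width: 0.646
```

```bash
python3 st.py
```

```text
t 16.57 j [-0.363 -0.008  1.994  0.097  0.608 -1.742] p [ 0.6507 -0.1511  0.0927] F [-3.15 -0.38  5.94] M [-0.06  0.27 -0.09] w 0.646
z [ 0.507 -0.133 -0.852] y [ 0.253  0.967 -0.001]
```

play_rows --deltas '[[[0,0,0],0],[[0,0,0.008],0],[[0,0,0.018],0],[[0,0,0.03],0],[[0,0,0.045],0]]'

```text
time: 17.2
tool_pos: [0.6494, -0.1503, 0.1363]
tool_rot: [0.268, 0.123, 0.955, -0.034]
contact_force: [0.3, 0.2, -2.2]
gripper_width: 0.644
```

play_rows --deltas '[[[0,0,0.03],0],[[0,0,0.06],0],[[0,0,0.09],0],[[0,0,0.1],0],[[0,0,0.1],0]]'

```text
time: 17.82
tool_pos: [0.6499, -0.1506, 0.2369]
tool_rot: [0.27, 0.123, 0.955, -0.035]
contact_force: [-0.1, 0.4, -3.0]
gripper_width: 0.647
```

```bash
python3 st.py; python3 - <<'E'
from h import *
r=shot("f")
for n,(v0,v1,u0,u1) in dict(side=(90,220,190,320),top=(120,240,260,400)).items():
    cv2.imwrite(f"pics/fz_{n}.png",np.clip(cv2.resize(r[n][0][v0:v1,u0:u1],None,fx=4.4,fy=4.4,interpolation=cv2.INTER_CUBIC)*1.5,0,255).astype(np.uint8))
E
```

```text
t 17.82 j [-0.363 -0.174  1.89   0.072  0.879 -1.708] p [ 0.6499 -0.1506  0.2369] F [-0.07  0.39 -2.95] M [ 0.15  0.47 -0.09] w 0.647
z [ 0.506 -0.133 -0.852] y [ 0.253  0.967 -0.   ]
```

View pics/fz_side.png

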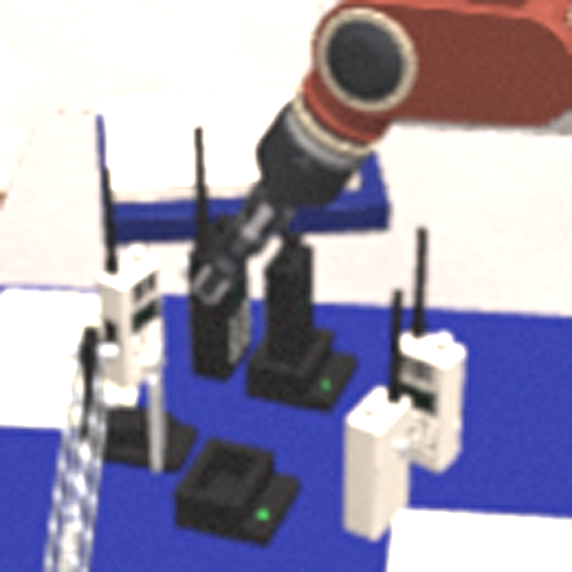

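View pics/fz_top.png

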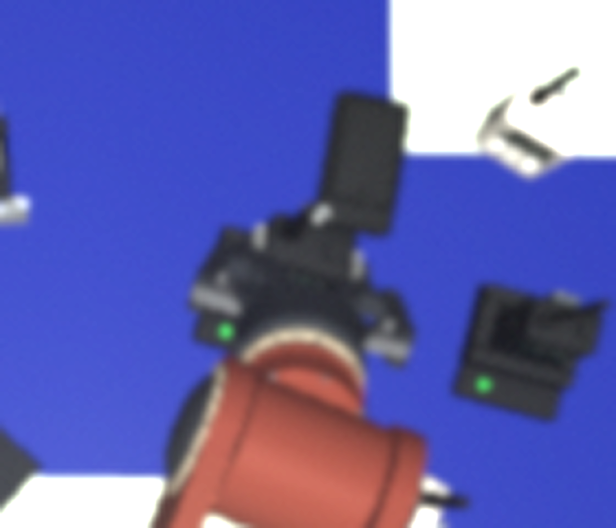

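```bash
cat > held.py <<'E'
from fit import *
from scipy.spatial.transform import Rotation as R
def hit(o,d,c,M,lo,hi):
    o=M.T@(o-c);d=d@M
    with np.errstate(divide='ignore',invalid='ignore'):
        t1=(np.array(lo)-o)/d;t2=(np.array(hi)-o)/d
    tn=np.minimum(t1,t2).max(1);tf=np.maximum(t1,t2).min(1)
    return np.where(tn<tf,tn,np.inf)
BX=[([-.017,-.028,0],[.017,.028,.12]),([.0,.009,.12],[.012,.021,.18]),([.0015,.0105,.18],[.0105,.0195,.23]),([.026,-.009,.079],[.029,.009,.097]),([.017,-.0045,.0835],[.026,.0045,.0925])]
def fitheld(tag,x0,cams=("top","side")):
    data=[]
    M=R.from_euler("ZYX",x0[3:6]).as_matrix()
    for n in cams:
        d=np.load(f"{tag}_{n}.npz")["d"]
        cor=np.array([[a,b,h] for a in(-.017,.029) for b in(-.028,.028) for h in(0,.12)]+[[.006,.015,.23]])@M.T+x0[:3]
        p=w2pix(n,cor);u0,v0=(p.min(0)-5).astype(int);u1,v1=(p.max(0)+5).astype(int)
        v,u=np.mgrid[v0:v1,u0:u1];u=u.ravel();v=v.ravel();dd=d[v,u];m=dd>0
        o,r=rays(n,u[m],v[m]);data.append((o,r,dd[m]))
    def cost(x):
        M=R.from_euler("ZYX",x[3:6]).as_matrix();s=0
        for o,r,dd in data:
            t=np.full(len(dd),9.)
            for lo,hi in BX:t=np.minimum(t,hit(o,r,np.array(x[:3]),M,lo,hi))
            e=np.where(t<9,np.clip(np.abs(t-dd),0,.02),np.where((dd<np.median(t[t<9])+.06 if (t<9).any() else False),.015,.0))
            # penalise model pixels off, and unexplained near pixels slightly
            s+=e.mean()
        return s
    best=None
    for k in range(4):
        rng=np.random.default_rng(k);x=np.array(x0)+rng.normal(0,1,6)*[.004,.004,.004,.05,.05,.03]
        r=minimize(cost,x,method="Nelder-Mead",options=dict(initial_simplex=x+np.vstack([np.zeros(6),np.diag([.006,.006,.006,.08,.08,.05])]),maxiter=1200,xatol=1e-5,fatol=1e-7))
        if best is None or r.fun<best.fun:best=r
    x=best.x;M=R.from_euler("ZYX",x[3:6]).as_matrix()
    print(cams,x[:3].round(4),"ypr",np.degrees(x[3:]).round(1),"stud",(x[:3]+M@[.0215,0,.088]).round(4),round(best.fun,5))
    return x
if __name__=="__main__":
    x0=[.6475,-.1496,.1525,-.256,0,0]
    for c in(("top",),("side",),("top","side")): fitheld("f",x0,c)
E
python3 held.py
```

```text
('top',) [ 0.6503 -0.1465  0.1505] ypr [-16.2  -0.2   0.1] stud [ 0.6705 -0.1527  0.2386] 0.00689
('side',) [ 0.6463 -0.1501  0.1567] ypr [-11.3  -0.2   0.1] stud [ 0.667  -0.1544  0.2448] 0.00355
('top', 'side') [ 0.6458 -0.1486  0.1522] ypr [-9.4  0.9 -0.4] stud [ 0.6685 -0.1518  0.2398] 0.01093
```

play_rows --deltas '[[[0,0,0.04],0.05],[[-0.005,0.03,0.08],0.12],[[-0.02,0.075,0.094],0.2],[[-0.035,0.125,0.094],0.28],[[-0.05,0.17,0.094],0.344]]'

```text
time: 18.55
tool_pos: [0.5987, 0.0208, 0.3279]
tool_rot: [0.269, -0.043, 0.962, 0.012]
contact_force: [0.2, -0.1, -2.7]
gripper_width: 0.648
```

play_rows --deltas '[[[0,0.024,0],0],[[0,0.024,0],0],[[0,0.024,0],0]]'

```text
time: 18.92
tool_pos: [0.5995, 0.0431, 0.3284]
tool_rot: [0.27, -0.042, 0.962, 0.012]
contact_force: [-0.5, 0.3, -3.2]
gripper_width: 0.647
```

```bash
python3 st.py; python3 - <<'E'
from h import *
from held import fitheld
from dock import fitdock
r=shot("g")
s=status.state()["tool_pos"]
x0=[s[0]+.0201-.0215*.996,s[1]+.0036-.0215*.087,s[2]+.0036-.088,.087,0,0]
print("pred stud",(s+[.0201,.0036,.0036]).round(4))
for c in(("top",),("side",),("top","side")): fitheld("g",x0,c)
for c in(("top",),("side",)):fitdock("g",[.669,.051,.2687,.09],c)
for n,(v0,v1,u0,u1) in dict(side=(80,220,160,300),top=(120,220,230,350)).items():
    cv2.imwrite(f"pics/gz_{n}.png",np.clip(cv2.resize(r[n][0][v0:v1,u0:u1],None,fx=4.3,fy=4.3,interpolation=cv2.INTER_CUBIC)*1.5,0,255).astype(np.uint8))
E
```

```text
t 18.93 j [-0.097 -0.396  1.915  0.108  1.085 -1.78 ] p [0.5995 0.0431 0.3284] F [-0.52  0.34 -3.19] M [-0.05  0.52  0.02] w 0.647
z [ 0.518  0.046 -0.854] y [-0.088  0.996 -0.   ]
pred stud [0.6199 0.0462 0.3327]
('top',) [0.6003 0.0476 0.2457] ypr [ 1.1 -0.6  0.9] stud [0.6209 0.0466 0.3339] 0.00583
('side',) [0.5952 0.0421 0.2462] ypr [ 4.3  0.5 -0.7] stud [0.6173 0.0449 0.334 ] 0.00255
('top', 'side') [0.5992 0.0419 0.2457] ypr [ 6.2 -0.4 -1. ] stud [0.6198 0.0456 0.3338] 0.00888
('top',) [0.6691 0.0516 0.2678] yaw 3.8 0.00349
('side',) [0.666  0.0489 0.2678] yaw 3.8 0.01424
```

View pics/gz_side.png

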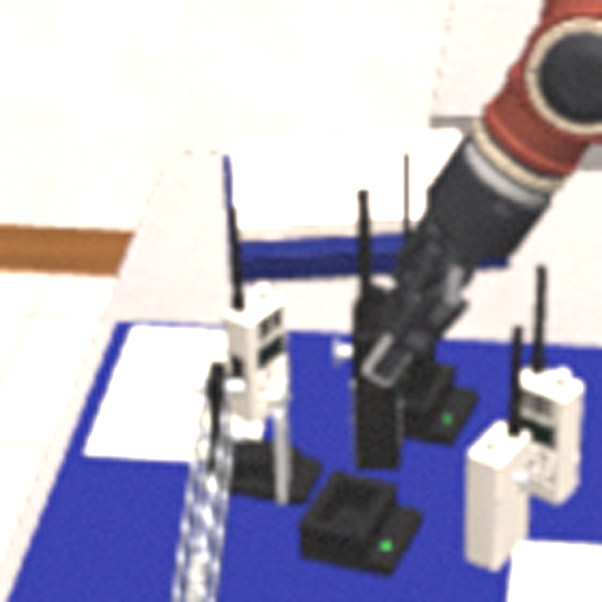

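View pics/gz_top.png

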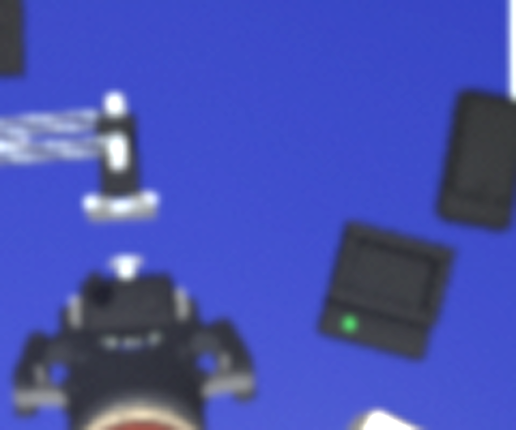

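play_rows --deltas '[[[0.015,0.0015,0],0],[[0.03,0.003,0],0],[[0.042,0.004,0],0],[[0.0485,0.0045,0],0],[[0.0485,0.0045,0],0]]'

```text
time: 19.65
tool_pos: [0.6485, 0.0477, 0.3297]
tool_rot: [0.271, -0.042, 0.962, 0.012]
contact_force: [-0.0, -0.3, -3.4]
gripper_width: 0.642
```

```bash
python3 st.py; python3 - <<'E'
from h import *
from held import fitheld
from dock import fitdock
r=shot("i")
s=status.state()["tool_pos"]
x0=[s[0]+.0201-.0215*.996,s[1]+.0036-.0215*.087,s[2]+.0036-.088,.087,0,0]
print("pred stud",(s+[.0201,.0036,.0036]).round(4))
for c in(("top",),("side",)): fitheld("i",x0,c)
for c in(("top",),("side",)):fitdock("i",[.669,.051,.2687,.09],c)
for n,(v0,v1,u0,u1) in dict(side=(100,220,170,270),top=(130,200,230,300)).items():
    cv2.imwrite(f"pics/iz_{n}.png",np.clip(cv2.resize(r[n][0][v0:v1,u0:u1],None,fx=5 if n=="side" else 8,fy=5 if n=="side" else 8,interpolation=cv2.INTER_CUBIC)*1.5,0,255).astype(np.uint8))
E
```

```text
t 19.65 j [-0.078 -0.268  1.815  0.099  1.055 -1.762] p [0.6485 0.0477 0.3297] F [-0.01 -0.26 -3.39] M [-0.03  0.49  0.  ] w 0.642
z [ 0.519  0.046 -0.853] y [-0.088  0.996 -0.   ]
pred stud [0.6682 0.0515 0.3335]
('top',) [0.6474 0.0535 0.2474] ypr [ 1.1 -0.   0.9] stud [0.6689 0.0525 0.3354] 0.00646
('side',) [0.6445 0.0461 0.2472] ypr [ 8.6  0.6 -0.8] stud [0.6665 0.0507 0.3349] 0.00316
('top',) [0.6685 0.0507 0.2679] yaw 6.5 0.01994
('side',) [0.666  0.0499 0.2674] yaw 3.6 0.01958
```

View pics/iz_side.png

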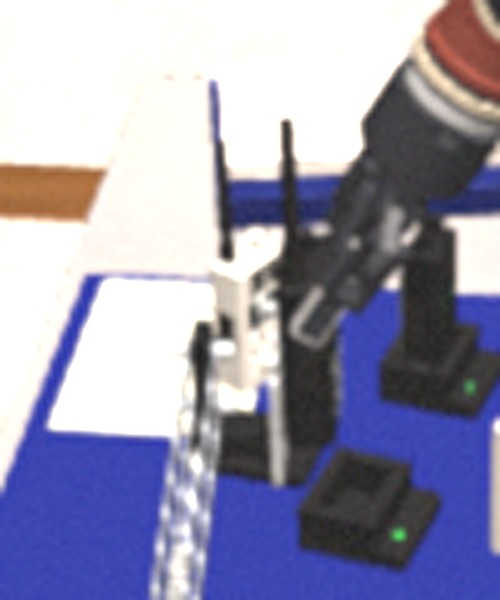

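View pics/iz_top.png

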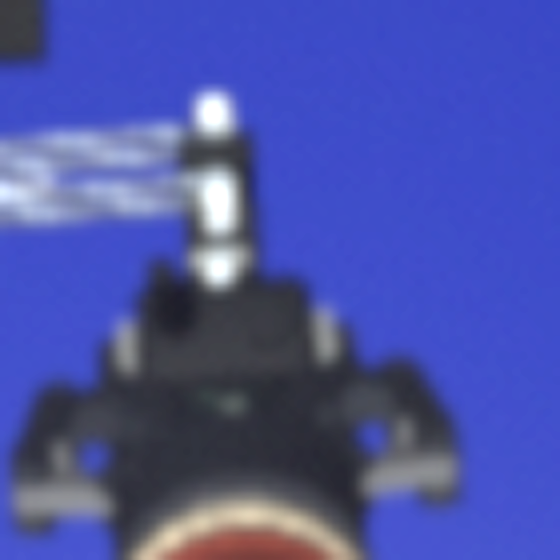

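play_rows --deltas '[[[0,0,-0.01],0],[[0,0,-0.02],0],[[0,0,-0.03],0],[[0,0,-0.035],0],[[0,0,-0.035],0]]'

```text
time: 20.38
tool_pos: [0.648, 0.048, 0.294]
tool_rot: [0.27, -0.042, 0.962, 0.012]
contact_force: [0.0, -0.5, -2.8]
gripper_width: 0.646
```

```bash
python3 st.py; python3 - <<'E'
from h import *
r=shot("k")
for n,(v0,v1,u0,u1) in dict(side=(100,220,170,270),top=(130,200,230,300)).items():
    cv2.imwrite(f"pics/kz_{n}.png",np.clip(cv2.resize(r[n][0][v0:v1,u0:u1],None,fx=5 if n=="side" else 8,fy=5 if n=="side" else 8,interpolation=cv2.INTER_CUBIC)*1.5,0,255).astype(np.uint8))
E
```

```text
t 20.38 j [-0.078 -0.254  1.862  0.103  0.995 -1.769] p [0.648 0.048 0.294] F [ 0.01 -0.53 -2.84] M [-0.04  0.44 -0.04] w 0.646
z [ 0.519  0.046 -0.854] y [-0.088  0.996  0.   ]
```

View pics/kz_side.png

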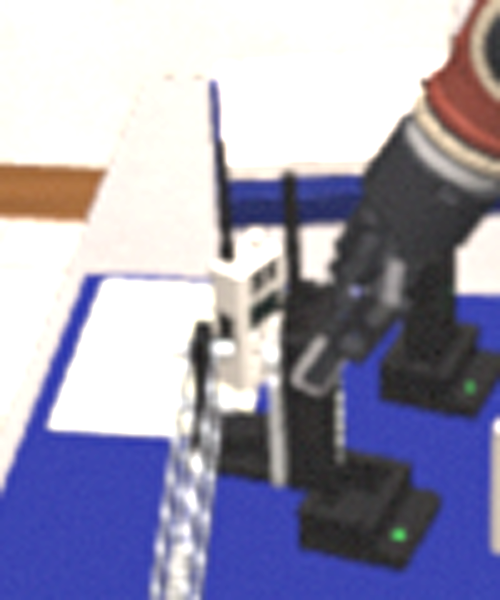

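View pics/kz_top.png

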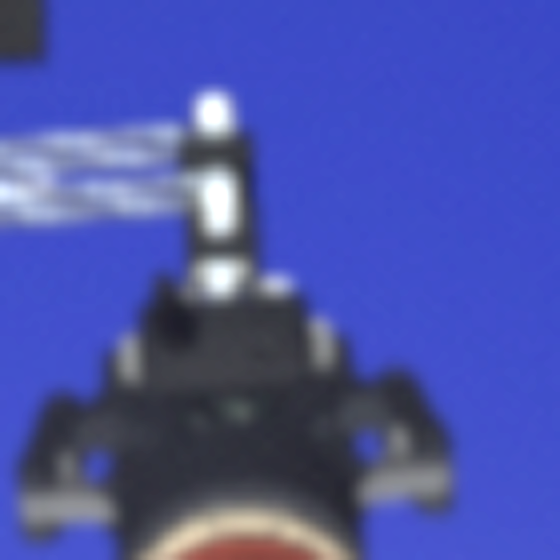

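play_rows --deltas '[[[0,0,-0.007],0],[[0,0,-0.014],0],[[0,0,-0.02],0],[[0,0,-0.02],0]]'

```text
time: 20.98
tool_pos: [0.6478, 0.048, 0.2736]
tool_rot: [0.27, -0.042, 0.962, 0.012]
contact_force: [0.0, -0.9, -2.8]
gripper_width: 0.647
```

```bash
python3 st.py
```

```text
t 20.98 j [-0.078 -0.243  1.887  0.106  0.96  -1.774] p [0.6478 0.048  0.2736] F [ 0.   -0.93 -2.83] M [0.   0.54 0.  ] w 0.647
z [ 0.518  0.046 -0.854] y [-0.088  0.996  0.   ]
```

play_rows --deltas '[[[0,0,-0.007],0],[[0,0,-0.014],0],[[0,0,-0.02],0],[[0,0,-0.02],0]]'

```text
time: 21.48
tool_pos: [0.6481, 0.0478, 0.2543]
tool_rot: [0.271, -0.042, 0.962, 0.012]
contact_force: [-0.5, -0.8, -0.7]
gripper_width: 0.648
```

```bash
python3 st.py; python3 - <<'E'
from h import *
from dock import fitdock
r=shot("l")
for c in(("top",),("side",)):fitdock("l",[.669,.051,.26,.09],c)
for n,(v0,v1,u0,u1) in dict(side=(100,220,170,270),top=(130,200,230,300)).items():
    cv2.imwrite(f"pics/lz_{n}.png",np.clip(cv2.resize(r[n][0][v0:v1,u0:u1],None,fx=5 if n=="side" else 8,fy=5 if n=="side" else 8,interpolation=cv2.INTER_CUBIC)*1.5,0,255).astype(np.uint8))
E
```

```text
t 21.48 j [-0.078 -0.231  1.909  0.108  0.924 -1.778] p [0.6481 0.0478 0.2543] F [-0.51 -0.79 -0.67] M [-0.14  0.36 -0.12] w 0.648
z [ 0.519  0.046 -0.853] y [-0.088  0.996 -0.   ]
('top',) [0.6689 0.0503 0.2575] yaw 0.9 0.01465
('side',) [0.6473 0.061  0.2575] yaw -18.8 0.0172
```

View pics/lz_side.png

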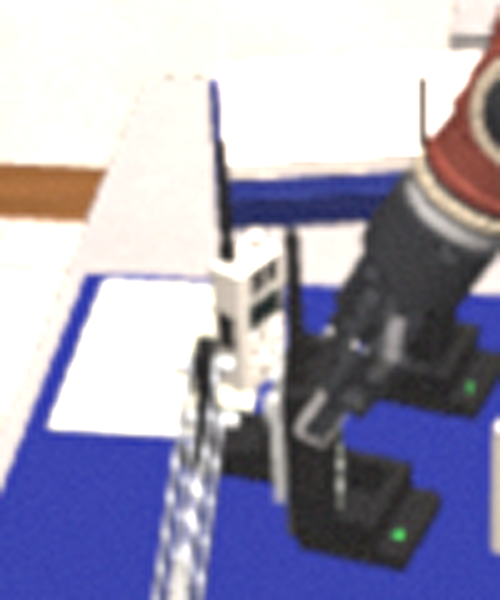

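View pics/lz_top.png

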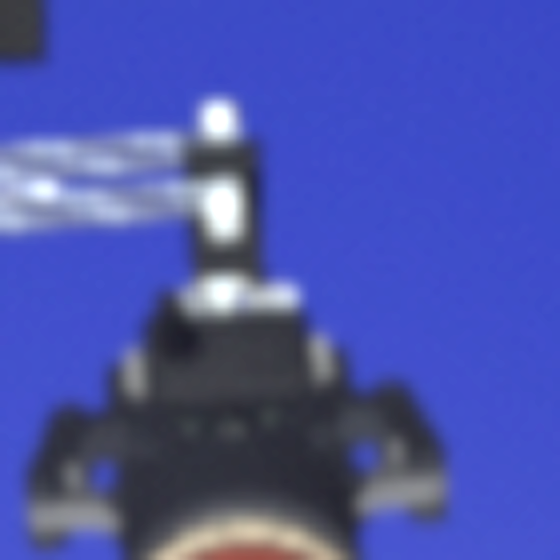

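play_rows --deltas '[[[0,-0.001,-0.008],0],[[0,-0.002,-0.018],0],[[0,-0.003,-0.028],0],[[0,-0.0035,-0.038],0],[[0,-0.0035,-0.04],0]]'

```text
time: 22.2
tool_pos: [0.6476, 0.0445, 0.2132]
tool_rot: [0.27, -0.042, 0.962, 0.012]
contact_force: [-1.0, 1.1, -1.0]
gripper_width: 0.649
```

```bash
python3 st.py
```

```text
t 22.2 j [-0.085 -0.199  1.951  0.119  0.853 -1.798] p [0.6476 0.0445 0.2132] F [-1.04  1.13 -1.01] M [0.08 0.37 0.04] w 0.649
z [ 0.518  0.046 -0.854] y [-0.088  0.996  0.   ]
```

play_rows --deltas '[[[0,0.0,-0.008],0],[[0,0.0005,-0.016],0],[[0,0.001,-0.024],0],[[0,0.0015,-0.03],0],[[0,0.0015,-0.03],0]]'

```text
time: 22.82
tool_pos: [0.6479, 0.0459, 0.1841]
tool_rot: [0.27, -0.042, 0.962, 0.012]
contact_force: [-0.2, -0.9, -0.3]
gripper_width: 0.648
```

```bash
python3 st.py; python3 - <<'E'
from h import *
from dock import fitdock
r=shot("m")
F=[]
for i in range(10): grab_frame("top");F.append(status.state()["contact_force"])
print(np.mean(F,0).round(2),np.std(F,0).round(2))
for c in(("top",),("side",)):fitdock("m",[.669,.049,.185,.09],c)
for n,(v0,v1,u0,u1) in dict(side=(120,240,170,270),top=(130,200,230,300)).items():
    cv2.imwrite(f"pics/mz_{n}.png",np.clip(cv2.resize(r[n][0][v0:v1,u0:u1],None,fx=5 if n=="side" else 8,fy=5 if n=="side" else 8,interpolation=cv2.INTER_CUBIC)*1.5,0,255).astype(np.uint8))
E
```

```text
t 22.82 j [-0.082 -0.17   1.977  0.124  0.797 -1.803] p [0.6479 0.0459 0.1841] F [-0.23 -0.87 -0.27] M [-0.11  0.24 -0.  ] w 0.648
z [ 0.519  0.046 -0.854] y [-0.088  0.996 -0.   ]
[-0.91 -0.94 -0.39] [0.44 0.57 0.36]
('top',) [0.6691 0.0495 0.1858] yaw 3.8 0.01506
('side',) [0.6477 0.0586 0.1858] yaw -16.4 0.01562
```

View pics/mz_side.png

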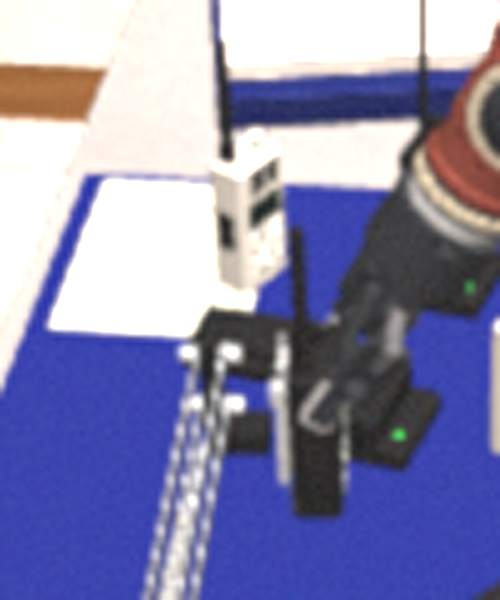

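View pics/mz_top.png

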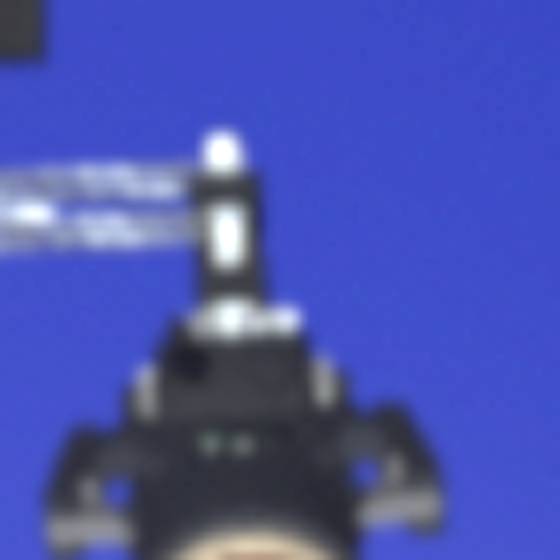

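play_rows --deltas '[[[-0.001,0,-0.006],0],[[-0.001,0,-0.012],0],[[-0.001,0,-0.012],0],[[-0.001,0,-0.012],0]]'

```text
time: 23.92
tool_pos: [0.647, 0.0462, 0.1726]
tool_rot: [0.27, -0.042, 0.962, 0.012]
contact_force: [-0.9, 2.3, 0.8]
gripper_width: 0.649
```

```bash
python3 st.py; python3 - <<'E'
from h import *
F=[]
for i in range(16): grab_frame("top");F.append(status.state()["contact_force"])
print(np.mean(F,0).round(2),np.std(F,0).round(2))
E
```

```text
t 23.93 j [-0.082 -0.16   1.988  0.127  0.776 -1.807] p [0.647  0.0462 0.1726] F [-0.91  2.3   0.78] M [0.2  0.24 0.23] w 0.649
z [ 0.519  0.046 -0.853] y [-0.088  0.996  0.   ]
[-1.03  1.67  0.44] [0.53 0.54 0.52]
```

play_rows --deltas '[[[-0.001,0.001,-0.002],0],[[-0.001,0.0012,-0.003],0],[[-0.001,0.0012,-0.003],0]]'

```text
time: 25.1
tool_pos: [0.6464, 0.0468, 0.17]
tool_rot: [0.271, -0.042, 0.962, 0.012]
contact_force: [0.8, -1.3, -0.2]
gripper_width: 0.644
```

```bash
cat > ff.py <<'E'
from h import *
F=[];M=[]
for i in range(20): grab_frame("top");s=status.state();F.append(s["contact_force"]);M.append(s["ft_torque"])
print(s["time"],s["tool_pos"].round(4),np.mean(F,0).round(2),(np.std(F,0)/20**.5).round(2),np.mean(M,0).round(3))
E
python3 ff.py
```

```text
26.1 [0.6463 0.0472 0.17  ] [ 0.77 -1.46  0.41] [0.12 0.12 0.12] [-0.245  0.076 -0.175]
```

play_rows --deltas '[[[0.0004,-0.0005,0],0],[[0.0004,-0.0005,0],0]]'

```text
time: 26.35
tool_pos: [0.6464, 0.047, 0.1697]
tool_rot: [0.271, -0.043, 0.962, 0.012]
contact_force: [-1.4, 0.9, 0.9]
gripper_width: 0.648
```

```bash
sed -i 's/range(20)/range(50)/;s/20\*\*/50**/' ff.py; python3 ff.py; python3 - <<'E'
from h import *
from dock import fitdock
r=shot("n")
fitdock("n",[.669,.049,.172,.07],("top",))
for n,(v0,v1,u0,u1) in dict(side=(120,240,170,270),top=(130,200,230,300)).items():
    cv2.imwrite(f"pics/nz_{n}.png",np.clip(cv2.resize(r[n][0][v0:v1,u0:u1],None,fx=5 if n=="side" else 8,fy=5 if n=="side" else 8,interpolation=cv2.INTER_CUBIC)*1.5,0,255).astype(np.uint8))
E
```

```text
28.85 [0.6467 0.0466 0.17  ] [-0.8   1.72  0.6 ] [0.07 0.07 0.07] [0.236 0.244 0.187]
('top',) [0.6675 0.051  0.1731] yaw 0.9 0.01397
```

View pics/nz_side.png

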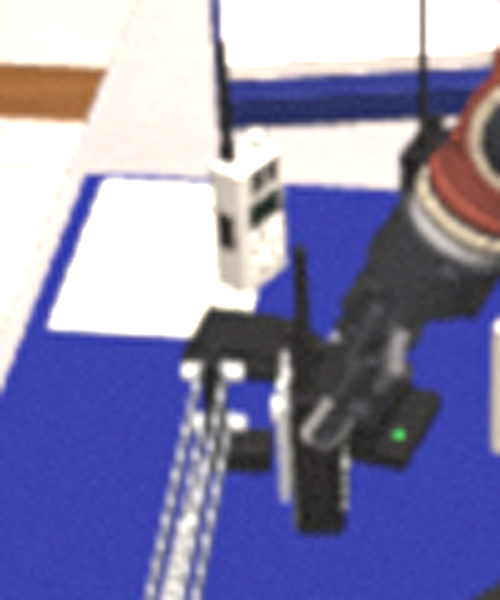

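play_rows --deltas '[[[0,0.0002,0.002],0],[[0,0.0002,0.002],0],[[0,0.0002,0.002],0],[[0,0.0002,0.002],0]]'

```text
time: 29.45
tool_pos: [0.6467, 0.0466, 0.172]
tool_rot: [0.271, -0.042, 0.962, 0.012]
contact_force: [-0.1, -0.7, 0.3]
gripper_width: 0.648
```

```bash
python3 ff.py
```

```text
31.95 [0.6467 0.0469 0.172 ] [ 0.15 -1.68  0.23] [0.08 0.08 0.06] [-0.241  0.146 -0.173]
```

play_rows --deltas '[[[0,-0.0002,0.002],0],[[0,-0.0002,0.002],0],[[0,-0.0002,0.002],0],[[0,-0.0002,0.002],0],[[0,-0.0002,0.002],0]]'

```text
time: 32.58
tool_pos: [0.6466, 0.0467, 0.1739]
tool_rot: [0.271, -0.042, 0.962, 0.012]
contact_force: [0.3, -0.9, -0.0]
gripper_width: 0.646
```

play_rows --deltas '[[[0,0,0],0],[[0,0,0],0],[[0,0,0],0],[[0,0,0],0]]' --grip 0.45

```text
time: 33.08
tool_pos: [0.6467, 0.0467, 0.174]
tool_rot: [0.271, -0.042, 0.962, 0.012]
contact_force: [0.2, -0.8, 0.1]
gripper_width: 0.727
```

```bash
python3 st.py; python3 - <<'E'
from h import *
from dock import fitdock
r=shot("o")
fitdock("o",[.669,.049,.176,.07],("top",))
for n,(v0,v1,u0,u1) in dict(side=(120,240,170,270),top=(130,200,230,300)).items():
    cv2.imwrite(f"pics/oz_{n}.png",np.clip(cv2.resize(r[n][0][v0:v1,u0:u1],None,fx=5 if n=="side" else 8,fy=5 if n=="side" else 8,interpolation=cv2.INTER_CUBIC)*1.5,0,255).astype(np.uint8))
E
python3 ff.py
```

```text
t 33.08 j [-0.081 -0.163  1.988  0.125  0.777 -1.805] p [0.6467 0.0467 0.174 ] F [ 0.17 -0.82  0.13] M [-0.01  0.23 -0.01] w 0.727
z [ 0.52   0.046 -0.853] y [-0.088  0.996 -0.   ]
('top',) [0.6688 0.0499 0.1813] yaw 3.8 0.01269
35.675 [0.6467 0.0466 0.174 ] [-0.04  0.01 -0.02] [0.07 0.06 0.06] [-0.026  0.247 -0.01 ]
```

View pics/oz_side.png

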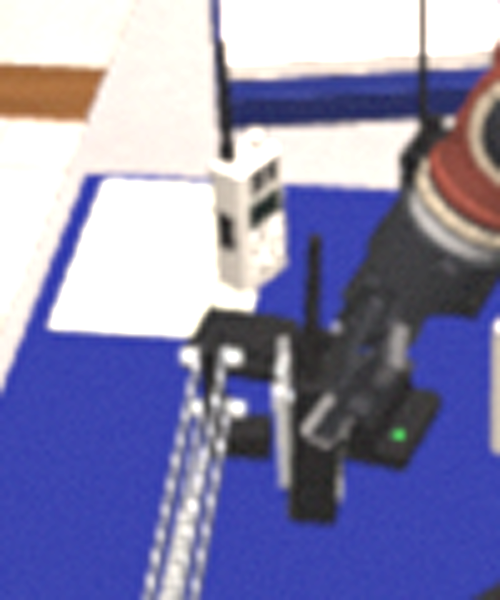

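View pics/oz_top.png

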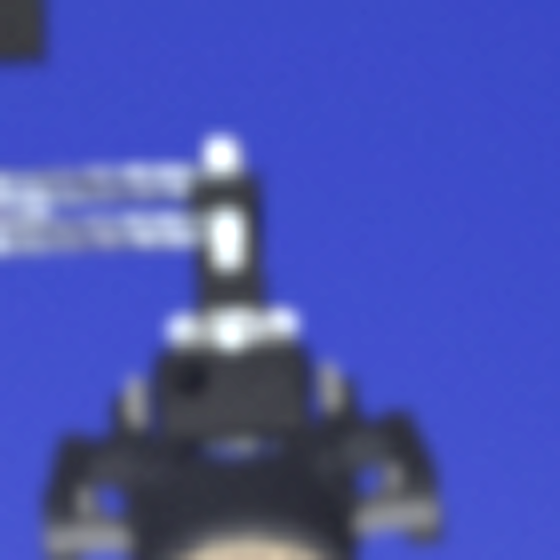

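play_rows --deltas '[[[0,0,0],0],[[0,0,0],0],[[0,0,0],0],[[0,0,0],0]]' --grip 1

```text
time: 36.17
tool_pos: [0.6467, 0.0466, 0.174]
tool_rot: [0.271, -0.042, 0.962, 0.012]
contact_force: [-0.4, 0.6, -0.5]
gripper_width: 1.0
```

```bash
python3 st.py; python3 - <<'E'
from h import *
from dock import fitdock
r=shot("p")
fitdock("p",[.669,.049,.18,.07],("top",))
for n,(v0,v1,u0,u1) in dict(side=(130,230,180,270),top=(130,200,230,300)).items():
    cv2.imwrite(f"pics/pz_{n}.png",np.clip(cv2.resize(r[n][0][v0:v1,u0:u1],None,fx=6 if n=="side" else 8,fy=6 if n=="side" else 8,interpolation=cv2.INTER_CUBIC)*1.7,0,255).astype(np.uint8))
E
```

```text
t 36.17 j [-0.081 -0.163  1.988  0.125  0.777 -1.805] p [0.6467 0.0466 0.174 ] F [-0.4   0.59 -0.53] M [-0.01  0.27  0.01] w 1.0
z [ 0.52   0.046 -0.853] y [-0.088  0.996 -0.   ]
('top',) [0.6689 0.0497 0.1828] yaw 4.1 0.01122
```

View pics/pz_side.png

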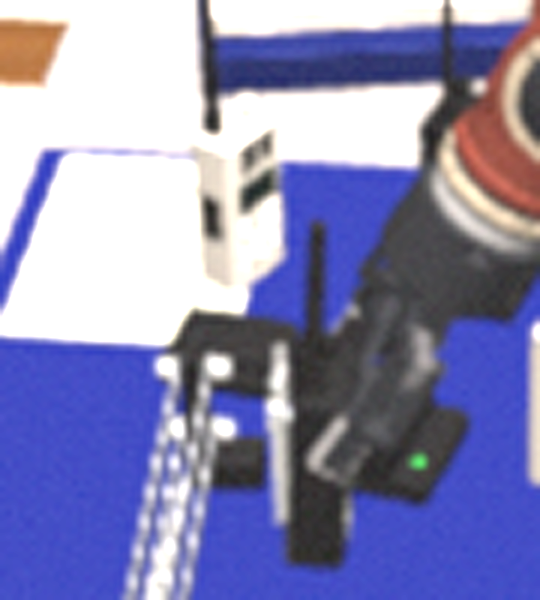

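View pics/pz_top.png

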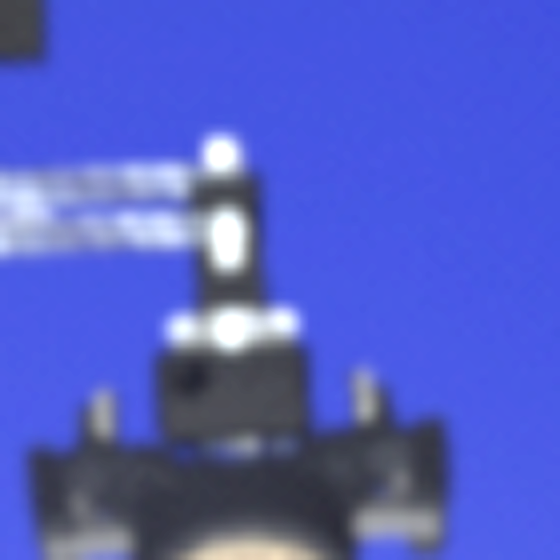

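play_rows --deltas '[[[-0.006,-0.0005,0.008],0],[[-0.014,-0.0012,0.02],0],[[-0.026,-0.0023,0.04],0],[[-0.042,-0.0037,0.066],0],[[-0.062,-0.005,0.095],0]]'

```text
time: 36.9
tool_pos: [0.5837, 0.0416, 0.2706]
tool_rot: [0.271, -0.042, 0.961, 0.012]
contact_force: [1.2, 0.6, 0.4]
gripper_width: 1.004
```

play_rows --deltas '[[[-0.03,0,0.04],0],[[-0.065,0,0.07],0],[[-0.1,0,0.1],0],[[-0.13,0,0.12],0],[[-0.13,0,0.12],0]]'

```text
time: 37.52
tool_pos: [0.4538, 0.0416, 0.3939]
tool_rot: [0.275, -0.043, 0.96, 0.011]
contact_force: [0.9, 0.4, 0.6]
gripper_width: 1.001
```

```bash
python3 st.py; python3 - <<'E'
from h import *
from dock import fitdock
from held import fitheld
r=shot("q")
fitdock("q",[.669,.049,.18,.07],("top",))
fitheld("q",[.647,.048,.094,.07,-.06,0],("top",));fitheld("q",[.647,.048,.094,.07,-.06,0],("side",))
for n,(v0,v1,u0,u1) in dict(side=(130,230,180,300),top=(120,250,230,400)).items():
    cv2.imwrite(f"pics/qz_{n}.png",np.clip(cv2.resize(r[n][0][v0:v1,u0:u1],None,fx=6 if n=="side" else 4.5,fy=6 if n=="side" else 4.5,interpolation=cv2.INTER_CUBIC)*1.7,0,255).astype(np.uint8))
E
```

```text
t 37.52 j [-0.149 -0.815  2.067  0.126  1.346 -1.802] p [0.4538 0.0416 0.3939] F [0.87 0.36 0.56] M [-0.03  0.23 -0.03] w 1.001
z [ 0.528  0.045 -0.848] y [-0.088  0.996 -0.002]
('top',) [0.6687 0.0495 0.1828] yaw 4.8 0.01136
('top',) [0.6536 0.0493 0.0965] ypr [ 1.2 -4.5 -0.4] stud [0.6681 0.0503 0.1859] 0.00253
('side',) [0.6482 0.0462 0.0954] ypr [ 5.6 -3.9 -0.3] stud [0.6635 0.0481 0.1847] 0.00236
```

View pics/qz_side.png

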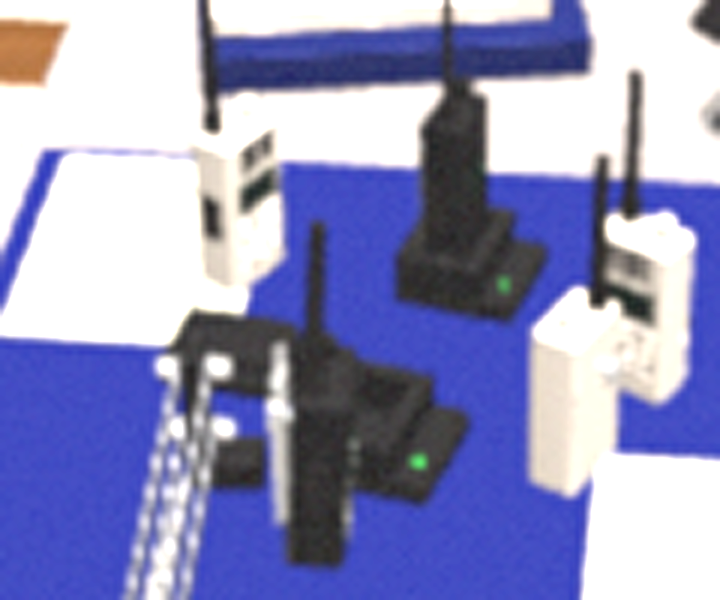

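View pics/qz_top.png

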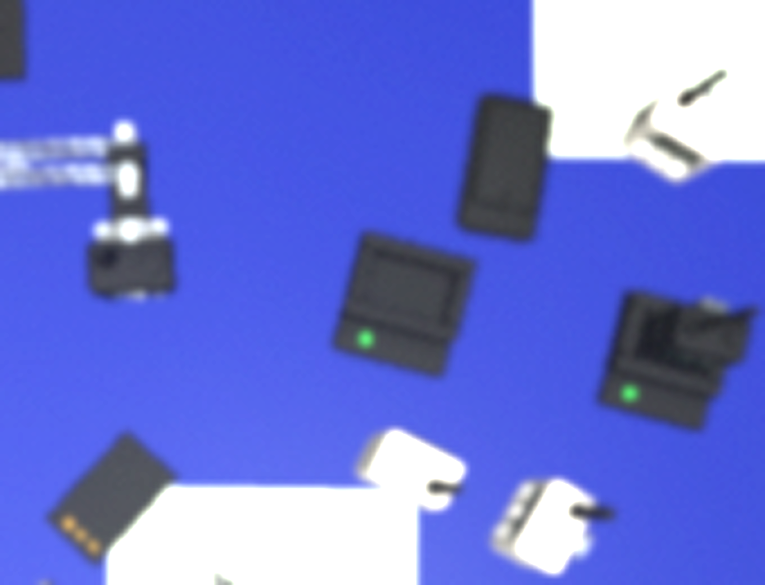

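```bash
python3 - <<'E'
from h import *
from dock import fitdock
shot("r");fitdock("r",[.669,.049,.18,.07],("top",))
print(status.state()["time"],ticket.job_done())
E
```

```text
('top',) [0.6689 0.0496 0.1834] yaw 4.0 0.01161
the job is handed in; nothing more can be done
37.725 None
```

The radio with the stud is hanging in the boom arm's dock, and the job was handed in at 37.7 s. It was gripped by its sides, lifted out of the charger, lowered into the slot and held while the arm sank.

**Tool lean:** the moves only allow a turn about the vertical, so I got the lean by pushing against the edges of the arm's reach. It came to about 31°. Joints 2 and 3 sat at their limits while I did this. Joint 3 read 0.055 against a stated 0.06, and joint 2 read -1.011 against -1.01. The stated limits may be rounded, but I can't rule out a small overrun. The wrist force peaked briefly at about 85 N (limit 120 N).

**Last checks:**
- **Arm height:** the dock's seat settled at about z = 0.183 m, roughly 85 mm below its start, and did not change between the last pictures.
- **Stud:** the two pictures put the stud 2–3 mm above the fitted seat. That is about the measuring error, so I take it to be at the foot of the slot.
- **Other things:** the second radio, the battery, the mouse and the white look-alikes looked unmoved in the last pictures. I did not check the mug separately.
- **Contact:** the gripper was well clear, touching nothing.

**Not perfect:**
- **Rise at letting go:** the arm rose about 5 mm. I had taken the force reading's zero as about 0.27 N, but it turned out to be about 0, so I was holding the radio slightly too low.
- **Hanging angle:** the radio leans about 4° forward, top away from the dock plate. That fits the play between the stud and the plate.

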